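# Fetch the orange filter from the lamp end of an optical rail

### The arm

A 6-joint arm with a two-finger parallel gripper is mounted at the origin on a cart in front of the work surface, level with it; the furniture and walls round the work are solid. World frame = base frame: x ahead of the robot, y to its left, z up, the work surface at z = 0. Lengths are in mm, angles in rad, forces in N, time in s.
With the tool pointing down it reaches from about 400 to 925 mm from the base axis. Payload 12.5 kg.
Tool frame: the origin (TCP) lies at the very end of the fingers, on their centre line; the grasp point (between the pads) lies 19 mm behind it (env.tcp_to_grasp is the distance from the TCP to the grasp point, in mm); z points along the fingers, x is the direction in which the jaws open and shut, and the axes are right-handed (so a half turn about z gives the same grasp; the last joint's range is limited). The gripper opens to 95 mm and grips with 3 to 60 N. Pads are 20 mm wide; open, the fingers measure 119 mm over their backs; the gripper's body (75 mm by 180 mm) begins 59 mm behind the grasp point.
Start: joints at [1.128, 0.491, 1.559, -0, 1.092, -0.106], TCP at [206.527, 589.91, 214.661] pointing down, gripper open.
Joint ranges: [-3.1, 3.1], [-0.84, 2.19], [0.05, 2.79], [-1.13, 4.28], [0.06, 2.93], [-2.69, 2.69]. Speed limits (rad/s): [2.22, 2.22, 2.79, 3.14, 3.14, 3.14].

### API

Orientations are given as [roll, pitch, yaw] about the fixed x, y, z axes, in that order (R = Rz(yaw) Ry(pitch) Rx(roll)).
In Python, from cell import env, vision, job gives the robot as it stands.
- The arm moves only by the shell command python3 -m pendant 'ROWS' [OPENING]. ROWS is JSON, a list of rows, each a list of 4 numbers: the shift along the tool's x, y, z in mm, then the turn about the tool's z in degrees. In form: [[tx, ty, tz, turn], ...]. A call has 1 to 8 rows; each row is the pose to reach, as a shift and turn from the pose measured when the call began, along the tool's axes at that moment; what a row does not reach only later rows make up. A row lasts 1/8 s, in which the tool goes at most 62.5 mm and 10.7 degrees, less where a joint would pass 70% of its speed; a pose out of reach is approached as far as the arm can. A call with a gripper value outside its range is refused whole. OPENING is the closure, from 0 (fully open) to 1 (shut), set as the call begins (- or left out, the last holds). The fingers move at their own pace and stop on an object; the grip force is fixed at half the most. Time passes only in rows, so rows that repeat a pose let the fingers close. It gives the time, the measured TCP pose, the force and the opening at its end, in the units of the state.
- env.state(): the state, without advancing time (a new reading comes with each control period).
- vision.read_camera(name): name is "side" or "top"; returns a dict with "pixels" (480x640x3 uint8, red, green, blue), "intrinsics" (3x3 intrinsics, pixels), "k1" (the pictures are not rectified: a ray, as slopes to the right and down, at radius r is drawn at 1 + k1 r^2 times it, then the intrinsics apply), "R" (3x3) and "t" (3): a world point X has camera coordinates R X + t. Camera axes: x right, y down, z forward; pixel columns grow to the right and rows downward; lengths in mm; the calibration is good to about 2 mm. A picture is of the moment at which its call begins. There is no depth.
- job.job_done(): hands the job in, once; it reports no verdict.
Trained networks look in a picture, given as the dict that the camera call returned (one of the last four; its "shot" number tells which), for a name from the list of things; names that differ only in an ending like _2 or _b are one class to them, and where a whole thing is asked for, a point or a joint stands for the part that bears it (a point fixed in the world has none). Each returns a list of dicts, best first, with "confidence" (0 to 1); they miss things now and then, are a little off and sometimes report something else, mostly with a low value. They report only what shows in the picture. A call takes as long as a camera call. They do not tell look-alikes from the thing itself.
- vision.find_in(picture, query): "at" ([x, y, z] in mm, in the coordinates of the camera as it stood for that picture, good to about 4 mm: the middle of the surface that is visible of it).
- vision.regions_of(picture, query): "pixels" (480x640 bool, what is visible of it).
The state is a dict: "t": time; "joints": joint angles; "qvel": joint speeds; "tau": joint torques, N m; "eef_pos": TCP position; "tcp_rot": TCP orientation; "ft_force": force on the tool from outside, world axes, zero at the start; "moment": the same for the moment, N m; "opening": opening from 0.0 (shut) to 1.0 (fully open).
Only numpy, scipy, OpenCV 4.12 (cv2) and the standard library are available. Lean on these libraries where they do the work, as an engineer would, in place of code of your own. Each camera call takes 0.05 s, during which the arm holds its last target.

### The job

The orange filter next to the lamp, at the closed end of the long slide rail, is needed in the short dock. Draw the two mounts that stand before it out through the rail's open mouth and set both upright on the grey mat; then take the filter out the same way, slide it into the dock right up to the brass stop, and finally slide the other two back into the long rail, each to the place where it stood at the start. Let no mount topple, and do not disturb the beaker or the white bottle.

Things in the scene. Friction and masses are not known exactly. Their poses are not given: they have to be found in the camera images.
- long_rail: Slide rail, fixed. Origin on the desk under mid-slot; x runs along the slot from the mouth to the lamp, z up. Mounts slide on its base plate (top z 4 mm; x -145 to 158). Side bars (x -85 to 83, 19 mm high, 62 over all) have lips over the mounts' feet: there mounts slide, not lift. Flared lipless mouth x -112 to -85: lift or lower mounts at x <= -108. Brass stop x = 75, lamp x 98 to 153, 72 mm high.
- dock: Fixed short slide rail for one mount, same cross-section as the long rail, black detector head behind. Origin on the desk under the home place; x from mouth to brass stop. Base plate x -75 to 82 mm, bars with lips x -22 to 30, flared lipless mouth x -49 to -22: lower a mount at x <= -45. Stop at x = 22: a mount fully home has its origin at x = 3. Detector x 46 to 81, 74 mm high.
- mat: Flat grey rubber mat fixed on the desk, 120 (x) x 140 (y) x 2 mm; origin under its middle, z up.
- lens_mount: Loose lens mount: silver frame, round clear lens. Origin under the middle of its foot, z up, x along the rail. Foot 38 (x) x 40 (y) x 6 mm, corners cut (in the slot: 3 mm side play each way, 4 mm lift play), neck 14 x 16 mm to z = 20, upright frame 14 mm thick (x), 44 wide (y), z = 20 to 66. About 140 g. Starts first or second from the mouth, at x of about -53 or 0 mm in the rail.
- iris_mount: Loose iris mount: black frame, small brass lever on top (to z = 79 mm, at y = 12 mm). Else the same sizes, mass, origin and axes as the lens mount; starts in the other of those two places.
- filter_mount: Loose filter mount: white frame with orange glass, which stands 8 mm out of its top (to z = 74 mm, 6 mm thick, 36 mm wide). Else the same sizes, mass, origin and axes as the lens mount. Starts last, next to the lamp, at x of about 51 mm in the rail.
- beaker: Bystander: loose glass beaker, 57 mm wide, 66 mm high, origin under its middle.
- bottle: Bystander: loose white bottle, 28 mm wide, 44 mm high, origin under its middle.
Mind the look-alikes: they are no part of the job. What is shaped like the lens_mount but green or purple is not meant.

How it is judged (in metres and radians):
On the way, in this order (a step that is already met when the one before it is completed fails the run):
1. both mounts that stood before the filter stand upright on the mat (x of lens_mount in the frame of mat between -0.06 and 0.06 m and y of lens_mount in the frame of mat between -0.07 and 0.07 m and height (world z) of each of lens_mount, iris_mount below 0.006 m and angle between each of lens_mount, iris_mount's own z axis and vertical below 0.1 rad and x of iris_mount in the frame of mat between -0.06 and 0.06 m and y of iris_mount in the frame of mat between -0.07 and 0.07 m), for 0.2 s.
2. the filter mount sits home in the dock, the other two still on the mat (all of step 1 and x of filter_mount in the frame of dock between -0.005 and 0.008 m and y of filter_mount in the frame of dock between -0.006 and 0.006 m and height (world z) of filter_mount below 0.009 m and angle between filter_mount's own z axis and vertical below 0.1 rad), for 0.2 s.
At the end, for the whole second after the job is handed in: the filter mount stands in the dock within 8 mm of the brass stop; the lens mount and the iris mount are back in the long rail, each within 12 mm of where it stood at the start, square in the slot; all are upright and at rest (x of filter_mount in the frame of dock between -0.005 and 0.008 m and y of filter_mount in the frame of dock between -0.006 and 0.006 m and height (world z) of filter_mount below 0.009 m and angle between each of filter_mount, lens_mount, iris_mount's own z axis and vertical below 0.1 rad and distance of each of lens_mount, iris_mount from where it was at the start of the episode below 0.012 m and angle between the x axis of each of lens_mount, iris_mount and the x axis of long_rail, either way round below 0.25 rad and linear speed of each of filter_mount, lens_mount, iris_mount below 0.01 m/s); the robot touches nothing.
It fails at once if a mount topples (angle between any of lens_mount, iris_mount, filter_mount's own z axis and vertical above 0.5 rad).
It fails at once if the beaker or the white bottle is disturbed (moved more than 20 mm) (distance of any of beaker, bottle from where it was at the start of the episode above 0.02 m).
It also fails if it takes over 134 s, if anything falls off the work surface, if the arm or the gripper's body presses on something with over 40 N, if the wrist force passes 120 N, or if a joint passes its speed limit or range.

## Working session

There is one attempt and no reset: what is moved stays moved. The work goes in short steps, Python scripts to look and compute and a shell command to move; the robot and the scene stay as the last step left them, time stands still between calls to the robot, and variables do not carry over. Pictures are saved under pics/ and viewed, and the job is handed in when it is done.

```bash
ls; mkdir -p pics
cat > h.py <<'E'
import numpy as np, cv2
from cell import env, vision, job
def snap(n,f):
    p=vision.read_camera(n); cv2.imwrite(f'pics/{f}.png',cv2.cvtColor(p['pixels'],cv2.COLOR_RGB2BGR)); return p
def proj(p,X):
    X=np.atleast_2d(X).astype(float); c=X@np.array(p['R']).T+np.array(p['t']); s=c[:,:2]/c[:,2:]
    r2=(s**2).sum(1,keepdims=True); s=s*(1+p['k1']*r2); K=np.array(p['intrinsics'])
    return s@K[:2,:2].T+K[:2,2]
def ray(p,uv):
    K=np.array(p['intrinsics']); d=(np.array(uv,float)-K[:2,2])/np.array([K[0,0],K[1,1]])
    s=d.copy()
    for _ in range(20): s=d/(1+p['k1']*(s@s))
    R=np.array(p['R']); o=-R.T@np.array(p['t']); v=R.T@np.array([s[0],s[1],1]); return o,v/np.linalg.norm(v)
def atz(p,uv,z):
    o,v=ray(p,uv); return o+v*(z-o[2])/v[2]
def world(p,c): return np.array(p['R']).T@(np.array(c)-np.array(p['t']))
def tri(p1,u1,p2,u2):
    o1,v1=ray(p1,u1);o2,v2=ray(p2,u2)
    A=np.stack([v1,-v2],1); s=np.linalg.lstsq(A,o2-o1,rcond=None)[0]
    a=o1+v1*s[0];b=o2+v2*s[1]; return (a+b)/2,np.linalg.norm(a-b)
E
python3 - <<'E'
from h import *
for n in('top','side'):
    p=snap(n,n+'0'); print(n,np.round(-np.array(p['R']).T@p['t']),p['k1'],np.array(p['intrinsics'])[0,0])
    for q in ['long_rail','dock','mat','lens_mount','iris_mount','filter_mount','beaker','bottle']:
        for d in vision.find_in(p,q)[:4]: print(q,round(d['confidence'],2),np.round(world(p,d['at'])),np.round(proj(p,world(p,d['at']))[0]))
print(env.state()['t'],env.state()['tcp_rot'])
E
```

```text
pics
top [ 418.  133. 1458.] -0.1663785984156215 600.4075206372019
long_rail 0.56 [581. 230.   1.] [269. 253.]
mat 0.89 [640.  22.   4.] [354. 231.]
lens_mount 0.83 [559. 465.  46.] [169. 259.]
lens_mount 0.63 [426. 494.  53.] [153. 314.]
lens_mount 0.6 [512. 225.  59.] [269. 280.]
iris_mount 0.54 [571. 226.  51.] [269. 255.]
filter_mount 0.53 [614. 232.  60.] [267. 237.]
filter_mount 0.44 [639.  22.   4.] [354. 232.]
beaker 0.67 [ 536. -263.   23.] [471. 275.]
beaker 0.21 [616. 233.  60.] [266. 236.]
bottle 0.44 [769.  55.  50.] [343. 175.]
side [ 461. 1258.  632.] -0.06662114128031034 586.9480684061747
long_rail 0.96 [600. 254.  14.] [309. 295.]
mat 0.57 [641.  31.   2.] [303. 249.]
lens_mount 0.9 [424. 504.  35.] [399. 369.]
lens_mount 0.77 [516. 247.  52.] [351. 278.]
lens_mount 0.65 [559. 479.  39.] [316. 354.]
iris_mount 0.49 [569. 248.  48.] [324. 279.]
filter_mount 0.72 [617. 251.  47.] [300. 279.]
beaker 0.58 [ 538. -270.   58.] [354. 183.]
bottle 0.48 [771.  63.  24.] [246. 245.]
0.9 [ 3.14157902e+00 -1.03962435e-04  1.23400449e+00]
```

View pics/top0.png

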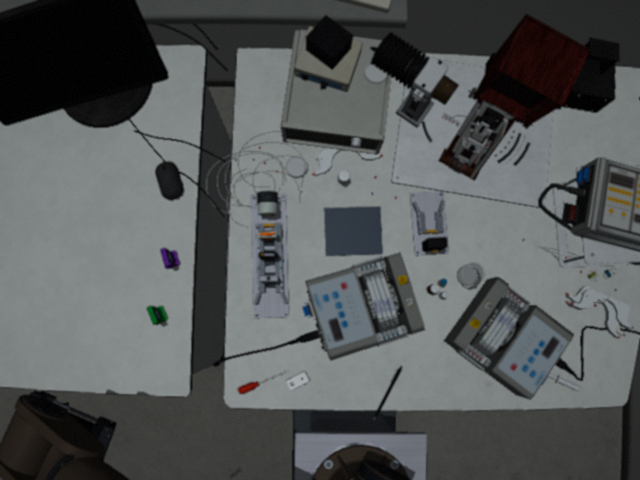

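View pics/side0.png

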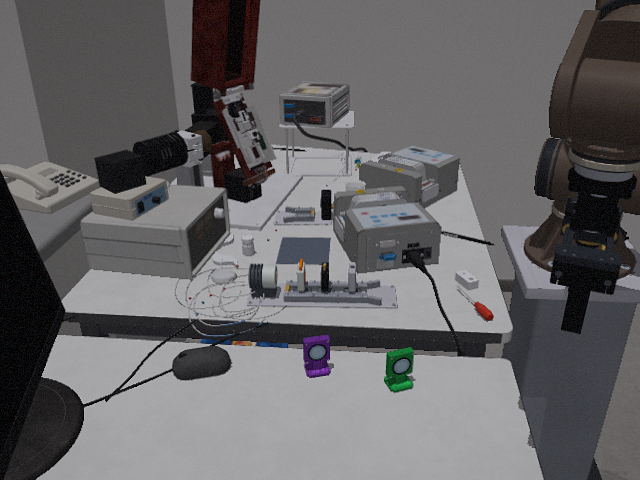

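Run:
```python
import cv2
a=cv2.imread('pics/top0.png'); cv2.imwrite('pics/top0c.png',cv2.resize(a[180:320,240:400],None,fx=5,fy=4.28,interpolation=cv2.INTER_CUBIC))
b=cv2.imread('pics/side0.png'); cv2.imwrite('pics/side0c.png',cv2.resize(b[220:340,220:400],None,fx=4.4,fy=4.4,interpolation=cv2.INTER_CUBIC))
cv2.imwrite('pics/top0d.png',cv2.resize(a[230:360,430:590],None,fx=4.5,fy=4.5,interpolation=cv2.INTER_CUBIC))
```

```text
(no output)
```

View pics/top0c.png

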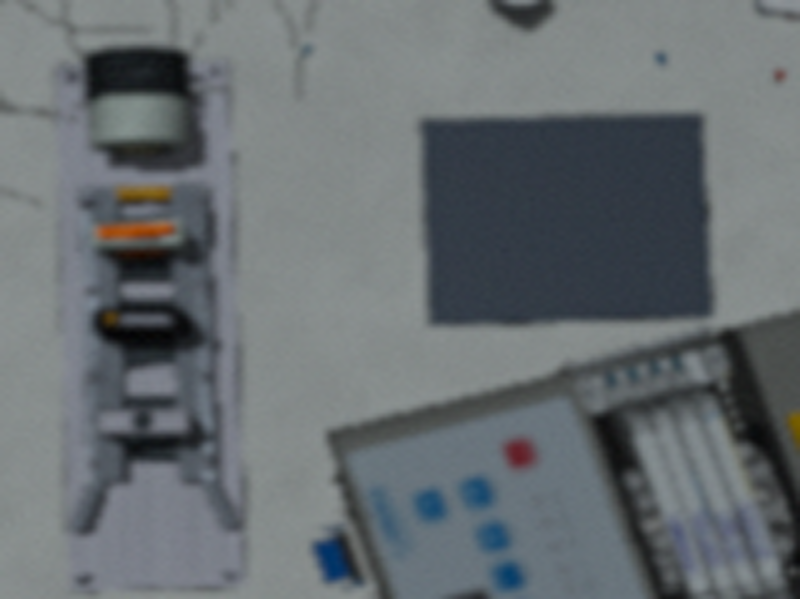

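View pics/side0c.png

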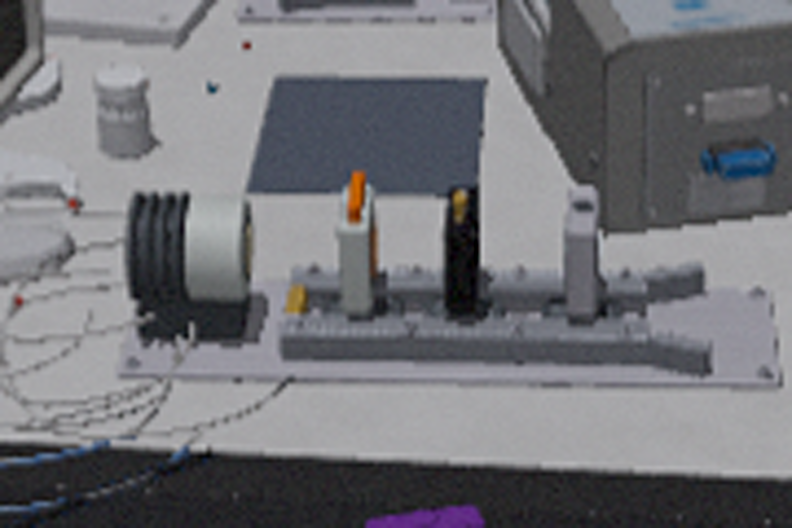

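Run:
```python
import cv2
a=cv2.imread('pics/top0.png'); cv2.imwrite('pics/top0e.png',cv2.resize(a[185:265,390:490],None,fx=7,fy=7,interpolation=cv2.INTER_CUBIC))
b=cv2.imread('pics/side0.png'); cv2.imwrite('pics/side0e.png',cv2.resize(b[170:250,230:370],None,fx=5.5,fy=5.5,interpolation=cv2.INTER_CUBIC))
```

```text
(no output)
```

View pics/top0e.png

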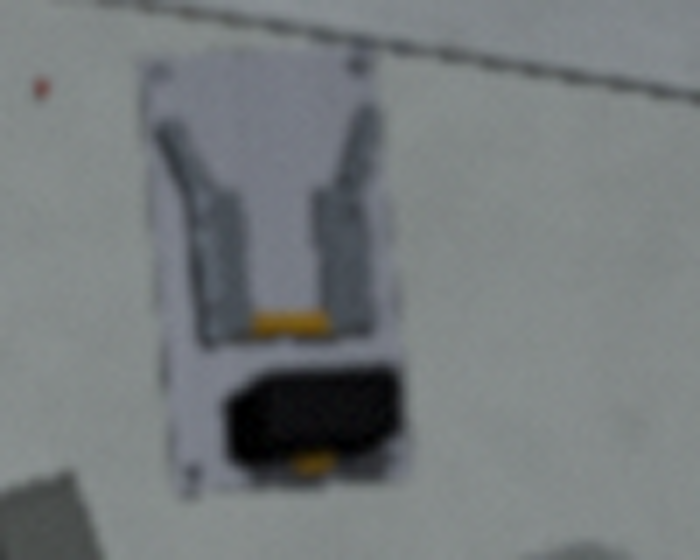

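View pics/side0e.png

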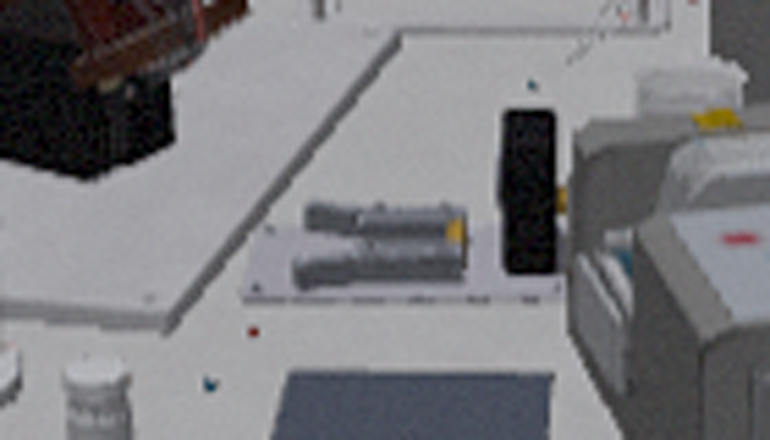

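Run:
```python
import cv2,numpy as np
def crop(f,o,x,y,w,h,s):
    a=cv2.imread(f'pics/{f}.png')[y:y+h,x:x+w]; a=cv2.convertScaleAbs(cv2.resize(a,None,fx=s,fy=s,interpolation=cv2.INTER_CUBIC),alpha=1.3)
    for i in range(0,w,10): cv2.line(a,(i*s,0),(i*s,6),(0,0,255),1); cv2.putText(a,str(x+i),(i*s,16),0,.35,(0,0,255))
    for i in range(0,h,10): cv2.line(a,(0,i*s),(6,i*s),(0,0,255),1); cv2.putText(a,str(y+i),(8,i*s+4),0,.35,(0,0,255))
    cv2.imwrite(f'pics/{o}.png',a)
crop('top0','c1',245,185,60,70,8); crop('top0','c2',245,250,60,72,8)
crop('side0','c3',245,250,160,65,5); crop('side0','c4',270,175,75,55,10)
crop('top0','c5',405,188,50,70,8); crop('top0','c6',310,195,80,70,8)
```

```text
(no output)
```

View pics/c1.png

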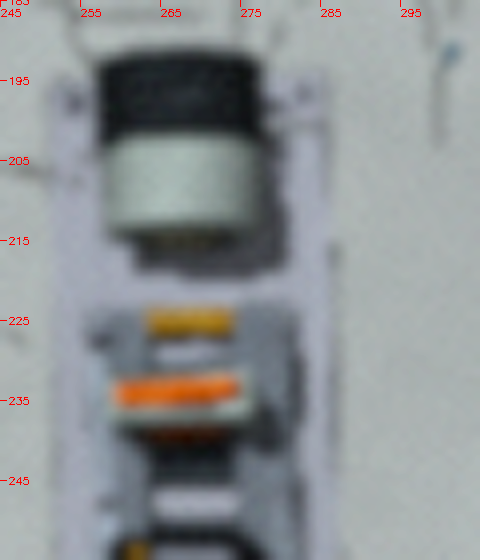

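View pics/c2.png

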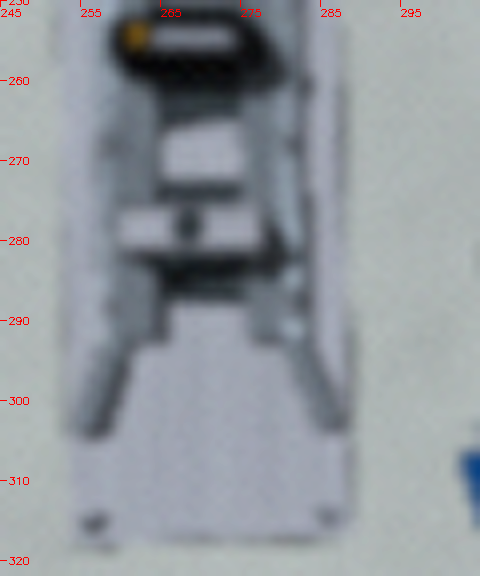

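View pics/c3.png

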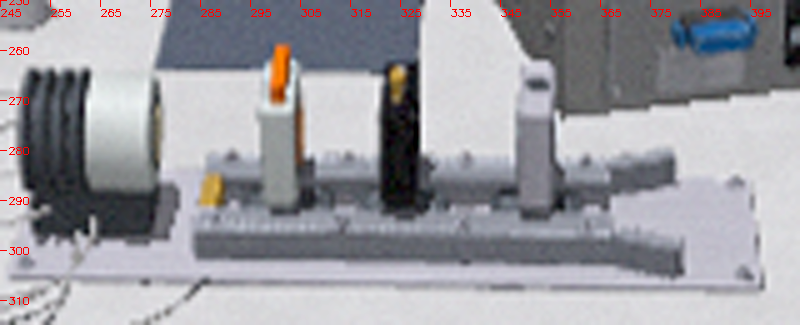

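View pics/c4.png

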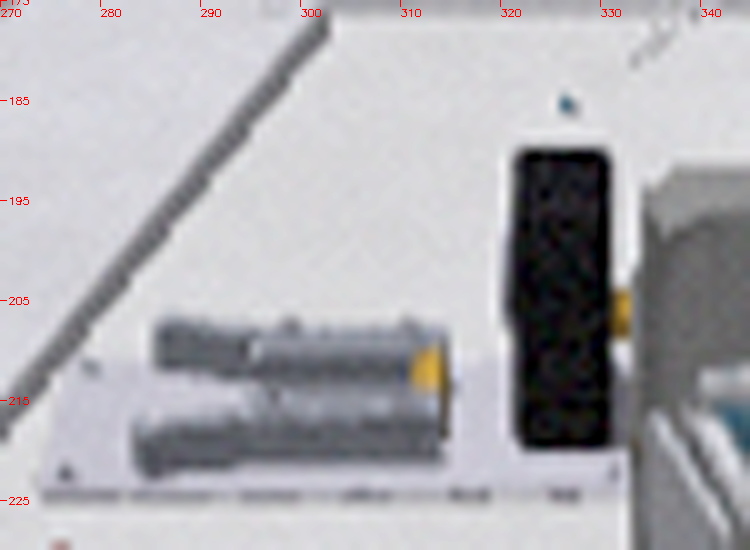

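View pics/c5.png

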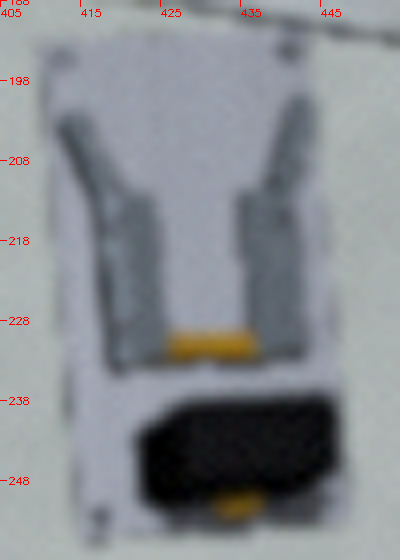

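View pics/c6.png

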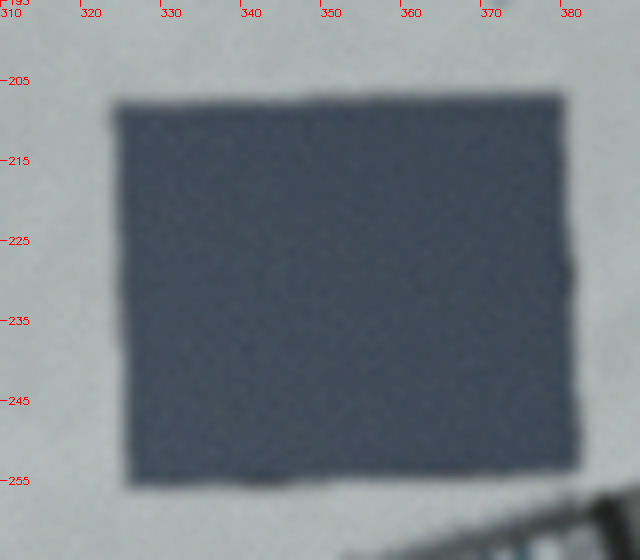

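```bash
cat > fit.py <<'E'
from h import *
import pickle
from scipy.optimize import least_squares
T=vision.read_camera('top');S=vision.read_camera('side')
cams={k:{q:c[q] for q in('R','t','k1','intrinsics')} for k,c in(('T',T),('S',S))}
pickle.dump(cams,open('cams.pkl','wb'))
def place(p,P):
    c,s=np.cos(p[2]),np.sin(p[2]); P=np.atleast_2d(P).astype(float)
    return np.c_[p[0]+c*P[:,0]-s*P[:,1],p[1]+s*P[:,0]+c*P[:,1],P[:,2]]
def run(obs,x0,name):
    def res(v,raw=False):
        r=[]
        for cam,P,uv in obs:
            P=[ (v[3] if a=='w' else -v[3] if a=='-w' else v[4] if a=='f' else -v[4] if a=='-f' else a) for a in P]
            r.append(proj(cams[cam],place(v,P))[0]-uv)
        return np.concatenate(r)
    s=least_squares(res,x0,loss='soft_l1'); print(name,np.round(s.x,3)); print(np.round(res(s.x).reshape(-1,2),1).tolist()); return s.x
if __name__=='__main__':
  rail=[('T',(83,31,19),(255.6,223.1)),('T',(83,-31,19),(282.1,223.1)),('T',(-112,'f',19),(256,304.6)),('T',(-112,'-f',19),(287.2,303.7)),
  ('T',(-145,'w',4),(254.4,318.5)),('T',(-145,'-w',4),(288.7,317.5)),('T',(158,'w',4),(252.1,194.4)),('T',(158,'-w',4),(285.6,193.8)),
  ('S',(-145,'w',0),(397.4,308)),('S',(-145,'-w',4),(396.6,286.4)),('S',(83,31,19),(284,297)),('S',(83,-31,19),(286.5,281))]
  r=run(rail,[570,230,0,40,40],'rail')
  dock=[('T',(30,-31,19),(419,234.2)),('T',(30,31,19),(442.9,232.4)),('T',(-49,'-f',19),(414,202)),('T',(-49,'f',19),(442.8,199.9)),
  ('T',(-75,'-w',4),(410,193)),('T',(-75,'w',4),(443.8,192.4)),('T',(82,'-w',4),(416,256.1)),('T',(82,'w',4),(448.5,252.4)),
  ('S',(-75,'-w',0),(274,224.5)),('S',(30,-31,19),(314.5,219)),('S',(30,31,19),(314.5,208)),('S',(-49,'-f',19),(283.5,218)),('S',(-49,'f',19),(285.5,207.5))]
  d=run(dock,[640,-160,3.1,40,40],'dock')
  m=run([('T',(60,70,2),(324,207.9)),('T',(60,-70,2),(380.4,206.6)),('T',(-60,70,2),(326.3,256)),('T',(-60,-70,2),(382.5,253.8))],[640,22,0,1,1],'mat')
  # mount tops, side: lens frame top near... and top-view centres
  # instrument corner heights
  for a,b,n in [((307,282),(334,224),'instr L corner?')]:
    print(n, tri(cams['T'],a,cams['S'],b))
  for u,v,n,z in[(268.6,278.3,'lens',66),(269.3,254.6,'iris',66),(267.3,233.7,'filt',74)]:
    print(n,np.round(atz(cams['T'],(u,v),z),1))
E
python3 fit.py
```

```text
rail [5.69197e+02 2.26663e+02 5.00000e-02 4.13640e+01 3.73130e+01]
[[0.5, 0.8], [-0.5, 0.1], [-0.9, 0.0], [-0.9, -0.0], [-0.2, 0.0], [-0.2, 0.0], [-0.2, 0.7], [-0.3, 0.3], [-0.1, -1.8], [-1.6, -3.0], [-0.6, -3.6], [0.2, -3.0]]
dock [ 667.254 -163.403    3.229   41.85    36.236]
[[-0.2, -0.4], [0.8, -0.2], [-0.2, 0.2], [-0.2, 0.6], [-0.5, 0.3], [-1.3, -1.0], [-0.8, -0.2], [0.1, 1.2], [-0.1, -1.3], [-0.5, -4.4], [0.2, -2.6], [0.1, -2.4], [0.1, -2.7]]
mat [6.40877e+02 2.39930e+01 5.40000e-02 1.00000e+00 1.00000e+00]
[[-0.0, -0.1], [0.1, -0.5], [-0.5, 0.2], [0.4, 0.4]]
instr L corner? (array([532.26913001, 136.65231368, 117.3625363 ]), np.float64(53.138010165643855))
lens [515.8 224.5  66. ]
iris [571.2 224.4  66. ]
filt [619.2 229.9  74. ]
```

```bash
cat > ov.py <<'E'
from fit import *
def box(x0,x1,y0,y1,z0,z1): 
    return [[(a,b,c) for a,b in((x0,y0),(x1,y0),(x1,y1),(x0,y1),(x0,y0))] for c in(z0,z1)]
def overlay(img,cam,items,o,x,y,w,h,s):
    a=cv2.resize(img[y:y+h,x:x+w],None,fx=s,fy=s,interpolation=cv2.INTER_CUBIC)
    for pose,polys,col in items:
        for P in polys:
            uv=((proj(cams[cam],place(pose,P))-[x,y]+.5)*s).astype(np.int32); cv2.polylines(a,[uv],False,col,1,cv2.LINE_AA)
    cv2.imwrite(f'pics/{o}.png',a)
RP=[569.2,226.7,.05];DP=[667.3,-163.4,3.229]
railm=box(-145,158,-41,41,0,4)+box(-85,83,-31,31,4,19)
dockm=box(-75,82,-41,41,0,4)+box(-22,30,-31,31,4,19)
if __name__=='__main__':
    it=[(RP,railm,(0,0,255)),(DP,dockm,(0,255,0))]
    t=cv2.imread('pics/top0.png');s=cv2.imread('pics/side0.png')
    for q,(cam,im) in {'T':('T',t),'S':('S',s)}.items(): print(q,proj(cams[cam],[[206.5,589.9,214.7],[206.5,589.9,250]]))
    overlay(t,'T',it,'o1',245,185,60,140,4); overlay(s,'S',it,'o2',235,170,170,145,4)
    overlay(t,'T',[],'o3',0,360,180,120,4);overlay(s,'S',[],'o4',500,180,140,200,3)
E
python3 ov.py
```

```text
T [[ 86.28793269 416.84821535]
 [ 80.15019354 419.4320367 ]]
S [[573.28597885 309.59148254]
 [578.37151116 286.24926295]]
```

View pics/o2.png

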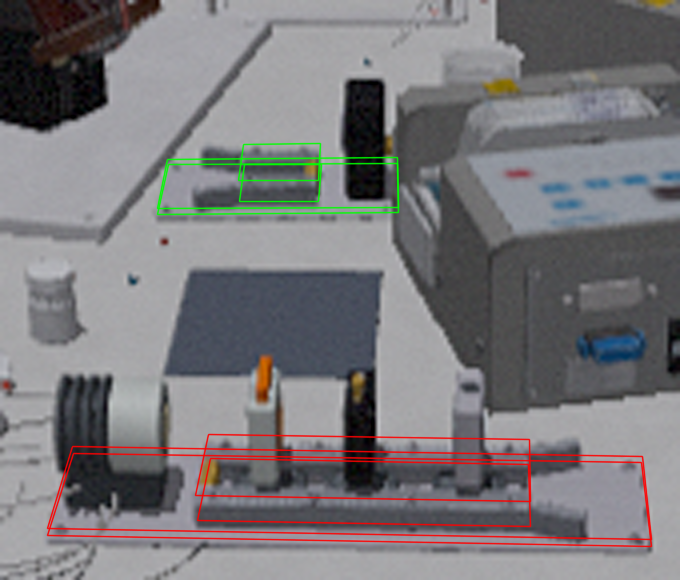

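View pics/o3.png

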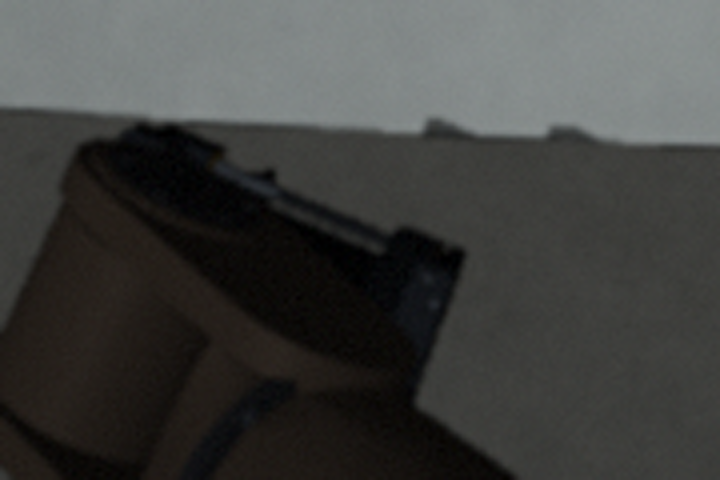

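View pics/o4.png

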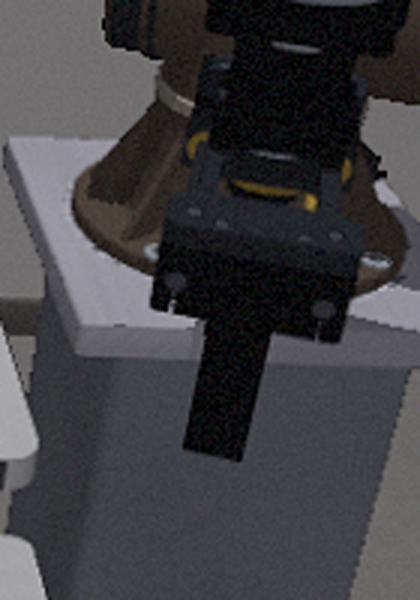

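View pics/o1.png

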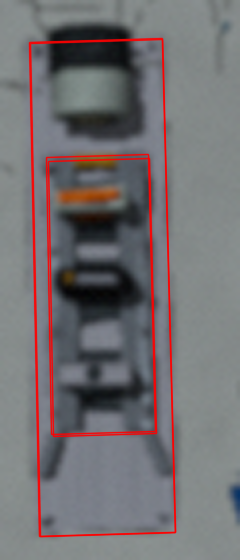

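Run:
```python
from ov import *
t=cams['T'];s=cams['S']
print('instr corner',tri(t,(307,282),s,(357.5,232)))
print(atz(t,(307,282),100),atz(t,(307,282),80),atz(t,(385,257),100),atz(t,(340,272),100))
print('rear top corner',tri(t,(385,256),s,(334.5,193)))
print('det top',proj(t,place(DP,[(46,0,74),(81,0,74)])),proj(s,place(DP,[(46,20,74)])))
print('dock mouth px with body', proj(t,place(DP,[(-55-38,90,105),(-55-38,-90,105)])))
def crop(f,o,x,y,w,h,sc):
    a=cv2.imread(f'pics/{f}.png')[y:y+h,x:x+w]; a=cv2.convertScaleAbs(cv2.resize(a,None,fx=sc,fy=sc,interpolation=cv2.INTER_CUBIC),alpha=1.4)
    for i in range(0,w,20): cv2.putText(a,str(x+i),(i*sc,10),0,.35,(0,0,255))
    for i in range(0,h,20): cv2.putText(a,str(y+i),(0,i*sc+4),0,.35,(0,0,255))
    cv2.imwrite(f'pics/{o}.png',a)
crop('top0','e1',380,20,190,200,3);crop('top0','e3',290,240,150,130,4);crop('side0','e2',150,60,200,200,4);crop('side0','e4',310,160,140,140,4)
```

```text
instr corner (array([507.99574207, 135.175543  , 100.78781257]), np.float64(2.449021765935765))
[506.82013296 135.16204489 100.        ] [508.12552014 135.19320547  80.        ] [567.21336519 -41.74790075 100.        ] [530.96382344  60.73465045 100.        ]
rear top corner (array([570.08991296, -39.27731373, 118.49051694]), np.float64(5.250921054919013))
det top [[436.65967855 236.25695323]
 [438.04501046 250.99655187]] [[320.22849743 187.72608255]]
dock mouth px with body [[471.09718742 173.52569694]
 [395.6709066  177.78198827]]
```

View pics/e1.png

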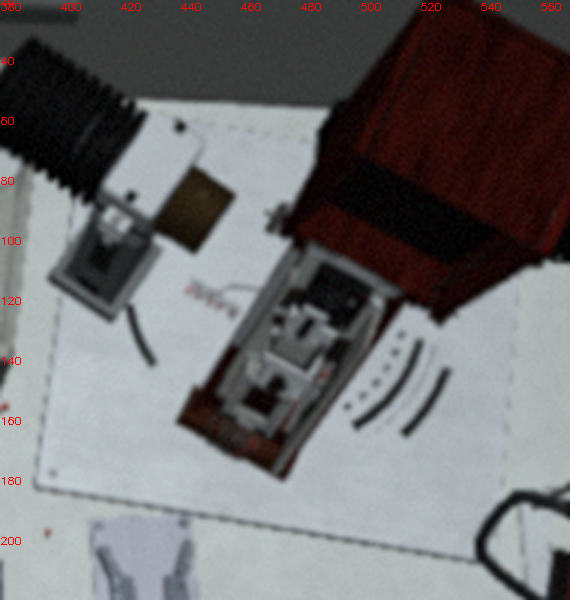

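View pics/e2.png

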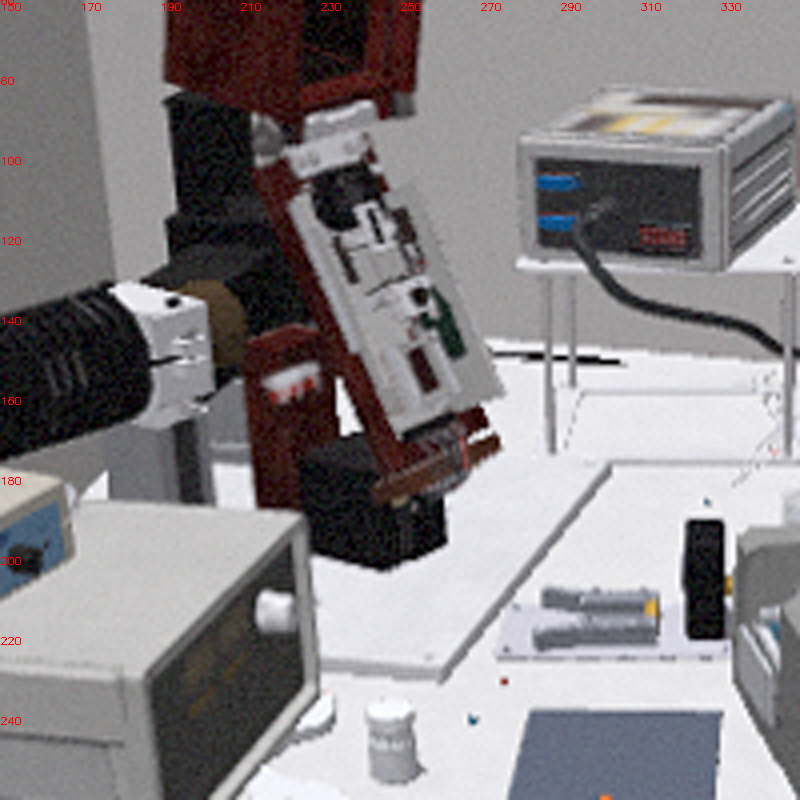

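View pics/e3.png

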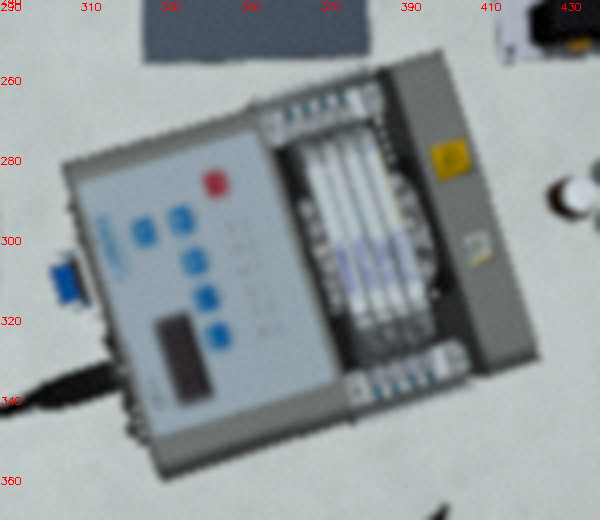

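View pics/e4.png

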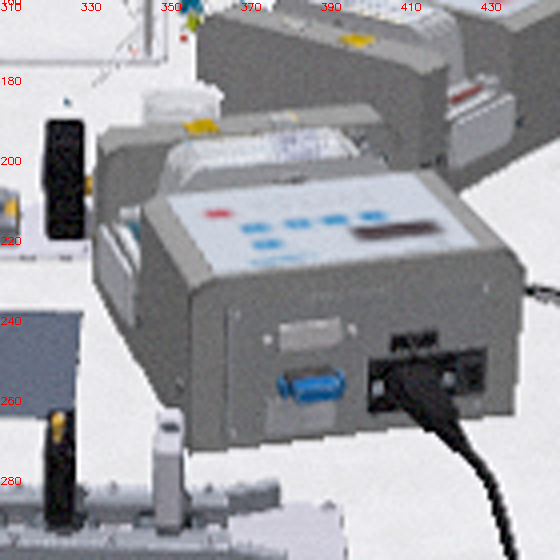

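Run:
```python
from ov import *
t=cams['T'];s=cams['S']
print(tri(t,(474,179),s,(274.5,170)))
print(tri(t,(440,160),s,(244.5,184)))
print(tri(t,(391,183),s,(260,230)))
for z in(60,100,150,200): print(z,atz(t,(474,179),z))
r=[];g=env.state();print(g['eef_pos'])
```

```text
(array([ 756.6146088 , -253.87454619,   97.11658687]), np.float64(0.2894364687615213))
(array([ 814.26984871, -174.97267133,   82.51026657]), np.float64(19.249054899954704))
(array([764.97504425, -69.05418284,   0.83402315]), np.float64(1.7249110742373812))
60 [ 765.99801527 -264.42055579   60.        ]
100 [ 756.04520801 -253.0464688   100.        ]
150 [ 743.60419894 -238.82886008  150.        ]
200 [ 731.16318986 -224.61125135  200.        ]
[206.55239444 589.89109053 214.65391655]
```

```bash
cat > go.py <<'E'
import sys
from h import *
from scipy.spatial.transform import Rotation as Ro
POSE={'rail':(569.2,226.7,.05),'dock':(667.3,-163.4,3.229-np.pi),'mat':(640.9,24.0,.054)}
# usage: go.py frame x y tcpz   (dock uses its own x sign) ; tool x along frame y
f,x,y,z=sys.argv[1],*map(float,sys.argv[2:5]); p=POSE[f]
if f=='dock': x,y=-x,-y
yaw=p[2]; c,s=np.cos(yaw),np.sin(yaw)
tgt=np.array([p[0]+c*x-s*y,p[1]+s*x+c*y,z])
st=env.state(); R=Ro.from_euler('xyz',st['tcp_rot']).as_matrix()
d=R.T@(tgt-st['eef_pos']); ty=np.arctan2(R[1,0],R[0,0])
t=yaw+np.pi/2-ty; t=(t+np.pi/2)%np.pi-np.pi/2
print('target',np.round(tgt,1),'now',np.round(st['eef_pos'],1),'shift',np.round(d,1),'turn',round(-np.degrees(t),2),'t',st['t'],'F',np.round(st['ft_force'],1),'open',st['opening'])
E
python3 go.py rail -53 0 150
```

```text
target [516.3 224.1 150. ] now [206.6 589.9 214.7] shift [-242.9  413.2   64.7] turn -22.17 t 1.3 F [-0.3 -0.   0.6] open 1.003406971677351
```

```bash
python3 -m pendant '[[-30,52,8,-3],[-60,103,16,-6],[-91,155,24,-9],[-121,206,32,-12],[-152,258,40,-15],[-182,310,48,-18],[-212,361,56,-20],[-242,413,64,-22.2]]' 0; python3 go.py rail -53 0 80
python3 - <<'E'
from h import *
T=snap('top','top1');S=snap('side','side1')
print(np.round(proj(S,env.state()['eef_pos']),1),np.round(proj(T,env.state()['eef_pos']),1))
for n in('top1','side1'):
    a=cv2.imread(f'pics/{n}.png'); 
    x,y,w,h=(230,180,80,140) if n=='top1' else (230,170,180,140)
    cv2.imwrite(f'pics/{n}c.png',cv2.convertScaleAbs(cv2.resize(a[y:y+h,x:x+w],None,fx=4,fy=4,interpolation=cv2.INTER_CUBIC),alpha=1.4))
E
```

```text
t: 2.3
eef_pos: [517.5, 223.4, 150.6]
tcp_rot: [3.141, -0.0, 1.623]
ft_force: [0.1, 0.4, 0.1]
opening: 0.996
target [516.3 224.1  80. ] now [517.5 223.4 150.6] shift [ 0.7 -1.3 70.6] turn 0.11 t 2.3 F [0.1 0.4 0.1] open 0.9961611995466868
[[350.5 227.9]] [[267.7 274. ]]
```

View pics/side1c.png

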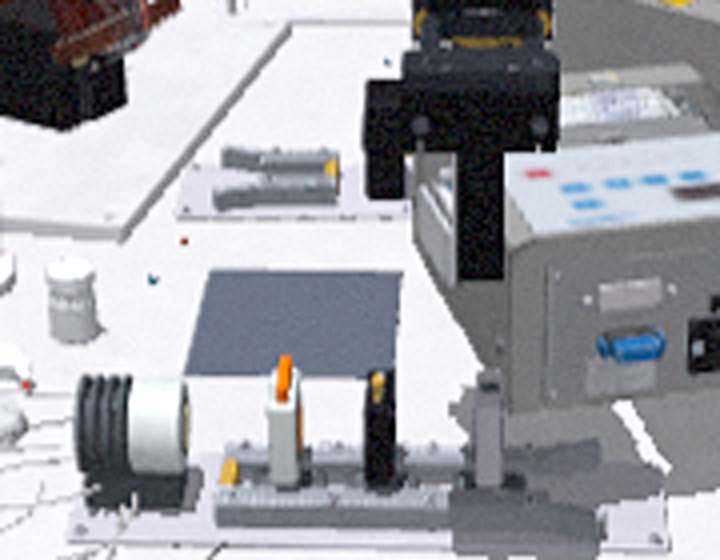

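View pics/top1c.png

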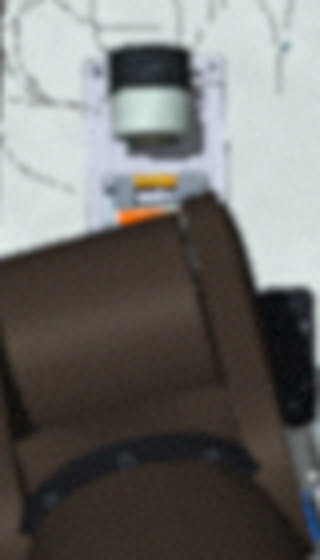

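```bash
python3 - <<'E'
from ov import *
s=cams['S']
print('finger',proj(s,[[507.5,283,150.6],[527.5,283,150.6],[507.5,271,150.6],[527.5,271,150.6]]).round(1).tolist())
for x in(-53,0,51):
  print(x,proj(s,place(RP,[(x-7,22,24),(x+7,22,24),(x-7,22,70),(x+7,22,70),(x-7,-22,70)])).round(1).tolist())
E
python3 - <<'E'
import cv2
a=cv2.imread('pics/side0.png')[255:310,280:370]
a=cv2.resize(a,None,fx=8.5,fy=8.5,interpolation=cv2.INTER_CUBIC)
for i in range(0,90,10): cv2.putText(a,str(280+i),(int(i*8.5),10),0,.35,(0,0,255))
for i in range(0,55,5): cv2.putText(a,str(255+i),(0,int(i*8.5)+4),0,.35,(0,0,255))
cv2.imwrite('pics/m.png',a)
E
```

```text
finger [[354.8, 241.8], [344.1, 241.4], [355.2, 239.0], [344.5, 238.6]]
-53 [[354.7, 290.1], [347.7, 290.0], [355.0, 270.1], [347.9, 270.0], [355.1, 259.6]]
0 [[328.3, 289.7], [321.4, 289.6], [328.1, 269.7], [321.1, 269.6], [329.1, 259.3]]
51 [[303.1, 289.3], [296.1, 289.2], [302.4, 269.3], [295.4, 269.2], [304.2, 258.9]]
```

View pics/m.png

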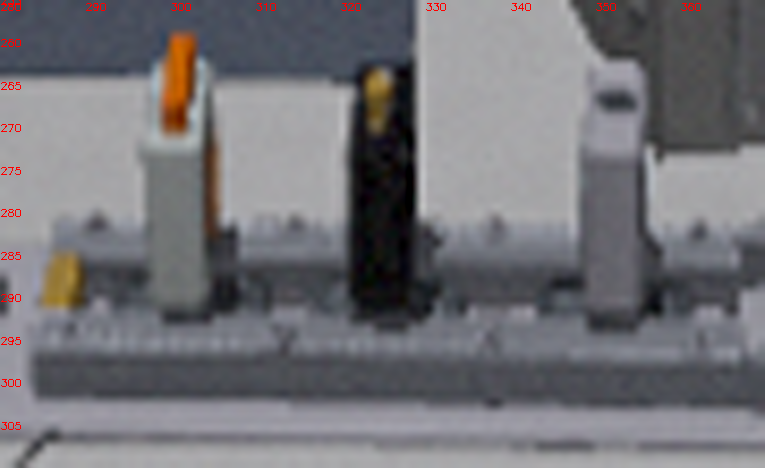

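Run:
```python
from ov import *
s=cams['S']
c=np.array([206.5,589.9,214.7]); x=np.array([np.cos(1.234),np.sin(1.234),0]); y=np.array([x[1],-x[0],0])
print(proj(s,[c+47.5*x+10*y,c+47.5*x-10*y,c+59.5*x+10*y,c+59.5*x-10*y]).round(1).tolist())
a=cv2.imread('pics/side1.png')[190:260,310:390]
a=cv2.convertScaleAbs(cv2.resize(a,None,fx=8,fy=8,interpolation=cv2.INTER_CUBIC),alpha=2)
for i in range(0,80,10): cv2.putText(a,str(310+i),(int(i*8),10),0,.35,(0,0,255))
for i in range(0,70,5): cv2.putText(a,str(190+i),(0,int(i*8)+4),0,.35,(0,0,255))
cv2.imwrite('pics/m2.png',a)
a=cv2.imread('pics/side0.png')[270:340,540:620]
a=cv2.convertScaleAbs(cv2.resize(a,None,fx=8,fy=8,interpolation=cv2.INTER_CUBIC),alpha=2)
for i in range(0,80,10): cv2.putText(a,str(540+i),(int(i*8),10),0,.35,(0,0,255))
for i in range(0,70,5): cv2.putText(a,str(270+i),(0,int(i*8)+4),0,.35,(0,0,255))
cv2.imwrite('pics/m3.png',a)
```

```text
[[561.8, 326.9], [578.7, 330.6], [560.9, 332.0], [577.9, 335.8]]
```

View pics/m2.png

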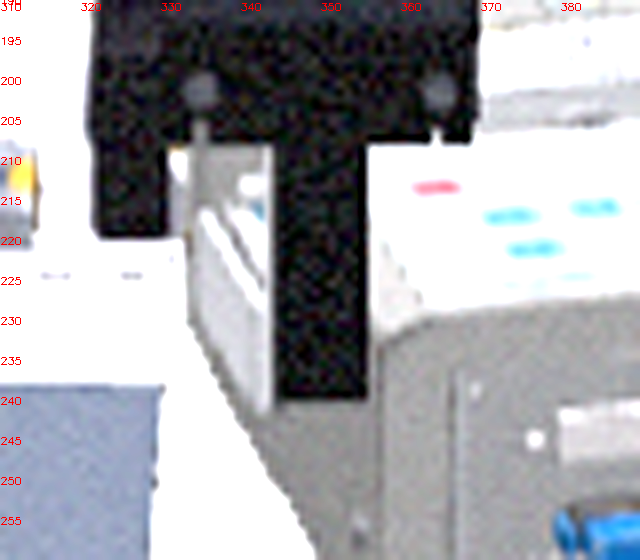

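View pics/m3.png

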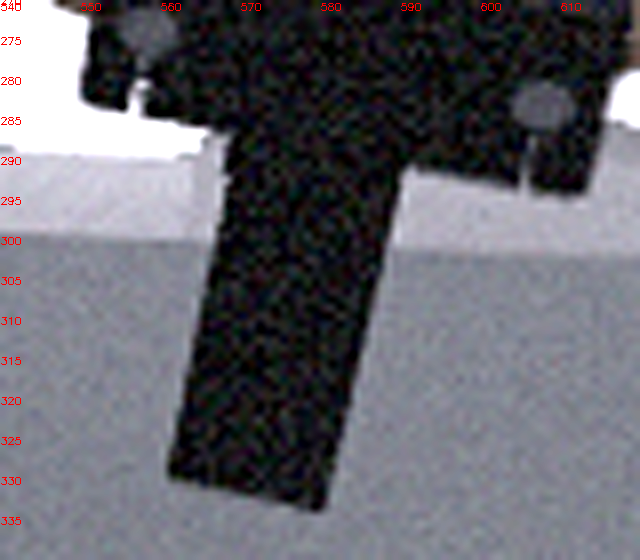

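```bash
python3 - <<'E'
from ov import *
s=cams['S'];t=cams['T']
MP=[640.9,24,.054]
print('mat side',proj(s,place(MP,[(60,70,2),(60,-70,2),(-60,70,2),(-60,-70,2)])).round(1).tolist())
c=np.array([517.5,223.4,0]); x=np.array([np.cos(1.623),np.sin(1.623),0]); y=np.array([x[1],-x[0],0])
for z in(228,290): print('body top',proj(t,[c-90*x+37*y+[0,0,z],c-90*x-37*y+[0,0,z]]).round(1).tolist())
print('base',proj(t,[[0,0,0],[0,0,200]]))
for z in(228,): print('body side',proj(s,[c+90*x+37*y+[0,0,z],c+90*x-37*y+[0,0,z],c+37*x-90*y+[0,0,z],c+37*x+90*y+[0,0,z]]).round(1).tolist())
E
python3 -m pendant '[[0,0,15,0],[0.5,-1,30,0],[0.7,-1.3,50,0],[0.7,-1.3,70,0],[0.7,-1.3,70,0]]' 0
python3 - <<'E'
from h import *
T=snap('top','top2');S=snap('side','side2')
for n,x,y in(('side2',290,210),('top2',230,220)):
  a=cv2.imread(f'pics/{n}.png')[y:y+100,x:x+110]
  a=cv2.convertScaleAbs(cv2.resize(a,None,fx=6,fy=6,interpolation=cv2.INTER_CUBIC),alpha=2)
  for i in range(0,110,10): cv2.putText(a,str(x+i),(int(i*6),10),0,.35,(0,0,255))
  for i in range(0,100,5): cv2.putText(a,str(y+i),(0,int(i*6)+4),0,.35,(0,0,255))
  cv2.imwrite(f'pics/{n}c.png',a)
p=env.state()['eef_pos'];print(proj(S,[p+[10,59.5,0],p+[-10,59.5,0],p+[10,-47.5,0],p+[-10,-47.5,0]]))
E
```

```text
mat side [[275.3, 261.4], [282.0, 234.9], [327.9, 262.1], [330.1, 235.4]]
body top [[307.4, 252.6], [308.5, 288.5]]
body top [[307.4, 249.0], [308.6, 286.7]]
base [[359.41266314 495.68020482]
 [367.6095516  522.62203416]]
body side [[330.3, 209.4], [372.7, 209.8], [401.1, 198.6], [302.5, 197.9]]
t: 3.32
eef_pos: [513.2, 226.7, 79.0]
tcp_rot: [-3.138, 0.001, 1.623]
ft_force: [-0.2, 0.1, 0.3]
opening: 1.0
[[345.498296   275.16549088]
 [356.00501297 275.58392526]
 [349.0200957  249.69086349]
 [358.71091635 250.03613219]]
```

View pics/side2c.png

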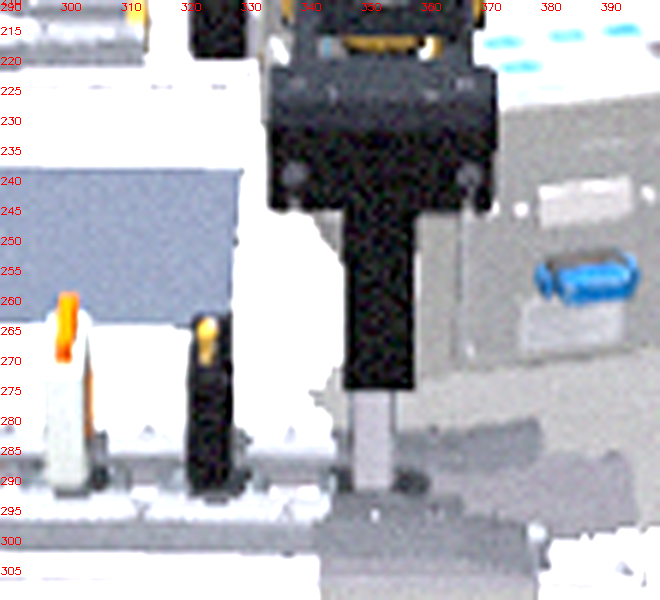

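View pics/top2c.png

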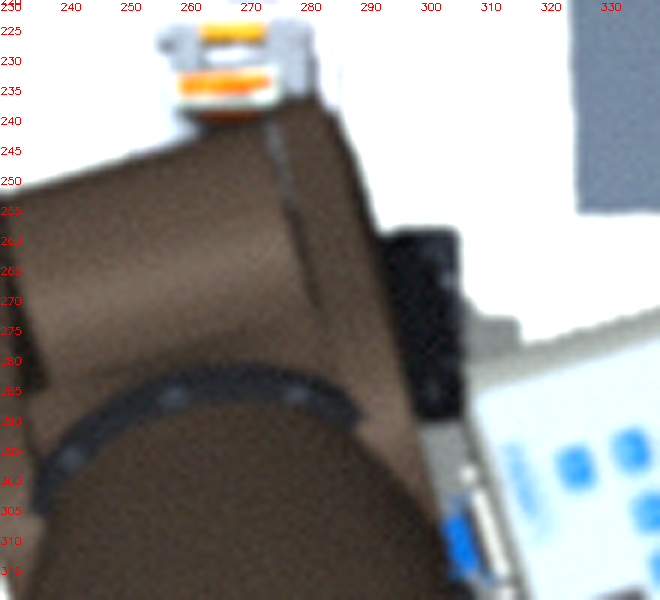

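```bash
python3 go.py rail -53 0 80; python3 -m pendant '[[0,0,0,0],[0,0,0,0]]'; python3 go.py rail -53 0 40
```

```text
target [516.3 224.1  80. ] now [514.2 226.9  80.8] shift [-2.9  1.9  0.8] turn 0.14 t 3.425 F [-0.4 -0.3 -1. ] open 1.003029549091791
t: 3.68
eef_pos: [514.4, 227.0, 81.3]
tcp_rot: [3.141, -0.0, 1.623]
ft_force: [-0.1, -0.5, -0.5]
opening: 0.998
target [516.3 224.1  40. ] now [514.4 227.   81.3] shift [-3.   1.7 41.3] turn 0.14 t 3.675 F [-0.1 -0.5 -0.5] open 0.9976929167509776
```

```bash
python3 -m pendant '[[-1.5,1,10,0],[-3,1.7,22,0],[-3,1.7,34,0],[-3,1.7,41,0],[-3,1.7,41,0],[-3,1.7,41,0]]' 0; python3 -m pendant '[[0,0,0,0],[0,0,0,0],[0,0,0,0],[0,0,0,0]]' 0.35;python3 go.py rail -53 0 40
python3 - <<'E'
from h import *
S=snap('side','side3')
for n,x,y in(('side3',290,210),):
  a=cv2.imread(f'pics/{n}.png')[y:y+100,x:x+110]
  a=cv2.convertScaleAbs(cv2.resize(a,None,fx=6,fy=6,interpolation=cv2.INTER_CUBIC),alpha=1.6)
  for i in range(0,110,10): cv2.putText(a,str(x+i),(int(i*6),10),0,.35,(0,0,255))
  for i in range(0,100,5): cv2.putText(a,str(y+i),(0,int(i*6)+4),0,.35,(0,0,255))
  cv2.imwrite(f'pics/{n}c.png',a)
E
```

```text
t: 4.42
eef_pos: [516.4, 224.2, 40.5]
tcp_rot: [3.141, -0.0, 1.623]
ft_force: [-0.3, -0.2, -0.3]
opening: 1.001
t: 4.92
eef_pos: [516.4, 224.2, 40.5]
tcp_rot: [3.141, -0.0, 1.623]
ft_force: [0.0, -0.7, 0.9]
opening: 0.669
target [516.3 224.1  40. ] now [516.4 224.2  40.5] shift [-0.1 -0.2  0.5] turn 0.15 t 4.925 F [ 0.  -0.7  0.9] open 0.668667273926352
```

View pics/side3c.png

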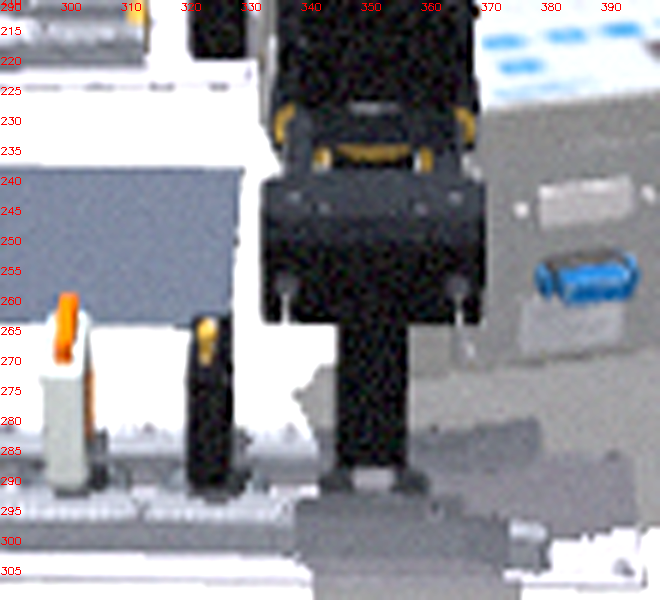

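```bash
python3 -m pendant '[[0,0,0,0],[0,0,0,0],[0,0,0,0]]' 0.45;python3 -m pendant '[[0,0,0,0],[0,0,0,0],[0,0,0,0]]' 0.5
```

```text
t: 5.35
eef_pos: [516.4, 224.2, 40.5]
tcp_rot: [3.141, -0.0, 1.623]
ft_force: [0.8, -0.0, -0.4]
opening: 0.549
t: 5.72
eef_pos: [516.4, 224.2, 40.5]
tcp_rot: [3.141, -0.0, 1.623]
ft_force: [-1.3, 1.4, 0.4]
opening: 0.5
```

```bash
python3 -m pendant '[[0,0,0,0],[0,0,0,0],[0,0,0,0],[0,0,0,0]]' 1; python3 go.py rail -53 0 40
```

```text
t: 6.22
eef_pos: [516.5, 224.2, 40.5]
tcp_rot: [3.141, -0.0, 1.623]
ft_force: [0.6, 1.7, 1.1]
opening: 0.46
target [516.3 224.1  40. ] now [516.5 224.2  40.5] shift [-0.2 -0.2  0.5] turn 0.14 t 6.225 F [0.6 1.7 1.1] open 0.4601385844042207
```

```bash
python3 -m pendant '[[0,-4,-1.5,0],[0,-14,-1.5,0],[0,-26,-1.5,0],[0,-38,-1.5,0],[0,-50,-1.5,0],[0,-60,-1.5,0],[0,-64,-1.5,0],[0,-64,-1.5,0]]'; python3 go.py rail -117 0 42
```

```text
t: 7.22
eef_pos: [452.5, 221.0, 42.0]
tcp_rot: [3.14, -0.001, 1.623]
ft_force: [-0.3, 0.1, -0.9]
opening: 0.458
target [452.3 220.9  42. ] now [452.5 221.   42. ] shift [-0.1 -0.2  0. ] turn 0.15 t 7.225 F [-0.3  0.1 -0.9] open 0.45752139065699327
```

```bash
python3 -m pendant '[[0,0,-20,0],[0,0,-50,0],[0,0,-80,0],[0,0,-105,0],[0,0,-108,0],[0,0,-108,0]]'; python3 go.py mat 35 30 100
```

```text
t: 7.98
eef_pos: [452.3, 220.8, 149.4]
tcp_rot: [3.141, -0.0, 1.623]
ft_force: [-0.7, 0.3, -1.8]
opening: 0.461
target [674.2  55.8 100. ] now [452.3 220.8 149.4] shift [-176.4  212.9   49.5] turn -0.08 t 7.975 F [-0.7  0.3 -1.8] open 0.4605484505847793
```

```bash
python3 -m pendant '[[-25,30,0,0],[-58,70,0,0],[-90,109,0,0],[-123,149,0,0],[-152,184,10,0],[-170,206,30,0],[-176,213,49,0],[-176,213,49,0]]'; python3 -m pendant '[[0,0,0,0],[0,0,0,0]]'; python3 go.py mat 35 30 39
```

```text
t: 8.98
eef_pos: [672.9, 56.3, 97.7]
tcp_rot: [-3.138, -0.001, 1.623]
ft_force: [-1.0, -0.4, -1.1]
opening: 0.459
t: 9.22
eef_pos: [672.6, 57.1, 98.4]
tcp_rot: [-3.138, -0.001, 1.624]
ft_force: [0.1, -0.7, -1.9]
opening: 0.466
target [674.2  55.8  39. ] now [672.6  57.1  98.4] shift [-1.3  1.8 59.4] turn -0.06 t 9.225 F [ 0.1 -0.7 -1.9] open 0.46597632774857795
```

```bash
python3 -m pendant '[[-1,1.5,15,0],[-1,1.5,32,0],[-1,1.5,46,0],[-1,1.5,54,0],[-1,1.5,57,0],[-1,1.5,58.5,0],[-1,1.5,58.5,0]]'; python3 go.py mat 35 30 39
```

```text
t: 10.1
eef_pos: [674.1, 56.1, 40.2]
tcp_rot: [-3.139, -0.001, 1.624]
ft_force: [-0.3, 0.8, -1.1]
opening: 0.463
target [674.2  55.8  39. ] now [674.1  56.1  40.2] shift [-0.3  0.1  1.2] turn -0.06 t 10.1 F [-0.3  0.8 -1.1] open 0.4634400623924737
```

```bash
python3 -m pendant '[[0,0,0.8,0],[0,0,1.4,0],[0,0,1.4,0]]'
python3 - <<'E'
from h import *
S=snap('side','side4')
n,x,y='side4',240,180
a=cv2.imread(f'pics/{n}.png')[y:y+100,x:x+130]
a=cv2.convertScaleAbs(cv2.resize(a,None,fx=6,fy=6,interpolation=cv2.INTER_CUBIC),alpha=1.6)
cv2.imwrite(f'pics/{n}c.png',a)
E
```

```text
t: 10.48
eef_pos: [674.1, 56.2, 38.8]
tcp_rot: [-3.139, -0.001, 1.624]
ft_force: [0.3, 0.1, -2.0]
opening: 0.462
```

View pics/side4c.png

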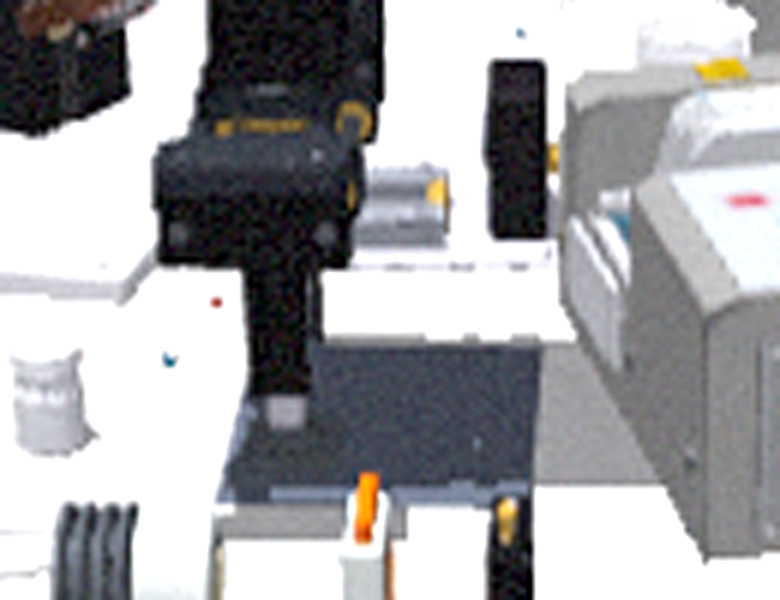

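```bash
python3 -m pendant '[[0,0,0.6,0],[0,0,0.6,0]]';  python3 -m pendant '[[0,0,0.8,0],[0,0,0.8,0]]'
```

```text
t: 10.78
eef_pos: [674.1, 56.2, 38.5]
tcp_rot: [-3.139, -0.001, 1.624]
ft_force: [-0.9, 0.8, 3.3]
opening: 0.459
t: 11.02
eef_pos: [674.2, 56.2, 38.5]
tcp_rot: [-3.139, -0.001, 1.624]
ft_force: [-4.4, -1.0, 7.1]
opening: 0.461
```

```bash
python3 -m pendant '[[0,0,-0.6,0],[0,0,-0.6,0],[0,0,-0.6,0],[0,0,-0.6,0],[0,0,-0.6,0]]' 0.2; python3 -m pendant '[[0,0,-10,0],[0,0,-40,0],[0,0,-80,0],[0,0,-110,0],[0,0,-110,0],[0,0,-110,0]]' 0; python3 go.py rail 0 0 150
python3 - <<'E'
from h import *
S=snap('side','side5')
n,x,y='side5',240,180
a=cv2.imread(f'pics/{n}.png')[y:y+100,x:x+130]
a=cv2.convertScaleAbs(cv2.resize(a,None,fx=6,fy=6,interpolation=cv2.INTER_CUBIC),alpha=1.6)
cv2.imwrite(f'pics/{n}c.png',a)
E
```

```text
t: 11.65
eef_pos: [674.2, 56.2, 39.1]
tcp_rot: [-3.139, -0.001, 1.624]
ft_force: [0.4, -0.2, -0.2]
opening: 0.798
t: 12.4
eef_pos: [674.0, 56.1, 148.6]
tcp_rot: [-3.139, -0.001, 1.624]
ft_force: [-1.5, -0.5, -0.3]
opening: 0.998
target [569.2 226.7 150. ] now [674.   56.1 148.6] shift [175.9 -95.6  -0.9] turn 0.18 t 12.4 F [-1.5 -0.5 -0.3] open 0.9982599990470241
```

View pics/side5c.png

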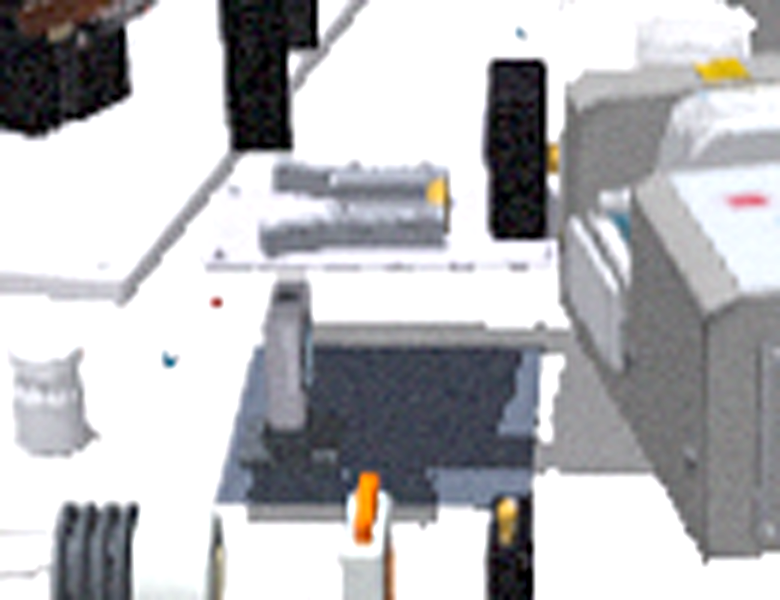

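```bash
python3 -m pendant '[[35,-19,0,0],[85,-46,0,0],[135,-73,0,0],[165,-89,0,0],[176,-94.6,0,0],[176,-94.6,0,0],[176,-94.6,0,0]]'; python3 go.py rail 1 0 40.5
```

```text
t: 13.32
eef_pos: [570.7, 225.9, 148.3]
tcp_rot: [-3.138, -0.001, 1.623]
ft_force: [0.1, 0.7, -0.5]
opening: 1.002
target [570.2 226.7  40.5] now [570.7 225.9 148.3] shift [ 8.000e-01 -1.000e-01  1.078e+02] turn 0.12 t 13.325 F [ 0.1  0.7 -0.5] open 1.0018869444754226
```

```bash
python3 -m pendant '[[0.8,0,20,0],[0.8,0,50,0],[0.8,0,80,0],[0.8,0,100,0],[0.8,0,108,0],[0.8,0,108,0],[0.8,0,108,0]]'; python3 go.py rail 1 0 40.5;  python3 - <<'E'
from h import *
S=snap('side','side6')
n,x,y='side6',270,210
a=cv2.imread(f'pics/{n}.png')[y:y+100,x:x+130]
a=cv2.convertScaleAbs(cv2.resize(a,None,fx=6,fy=6,interpolation=cv2.INTER_CUBIC),alpha=1.6)
cv2.imwrite(f'pics/{n}c.png',a)
E
```

```text
t: 14.2
eef_pos: [570.8, 226.6, 41.1]
tcp_rot: [-3.139, -0.001, 1.623]
ft_force: [-0.0, 0.7, 0.2]
opening: 1.002
target [570.2 226.7  40.5] now [570.8 226.6  41.1] shift [ 0.2 -0.6  0.6] turn 0.1 t 14.2 F [-0.   0.7  0.2] open 1.001813073689985
```

View pics/side6c.png

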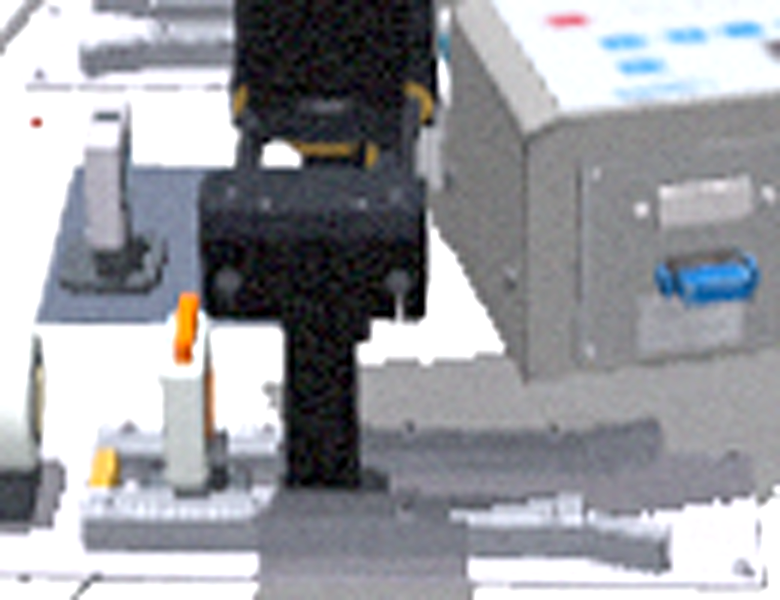

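```bash
python3 -m pendant '[[0,0,0.5,0],[0,0,0.5,0],[0,0,0.5,0],[0,0,0.5,0],[0,0,0.5,0],[0,0,0.5,0]]' 0.5;python3 -m pendant '[[0,0,0,0],[0,0,0,0],[0,0,0,0],[0,0,0,0]]' 1;python3 go.py rail -117 0 42
```

```text
t: 15.0
eef_pos: [570.7, 226.7, 40.7]
tcp_rot: [-3.139, -0.001, 1.623]
ft_force: [0.0, 1.1, 0.4]
opening: 0.508
t: 15.5
eef_pos: [570.7, 226.7, 40.7]
tcp_rot: [-3.139, -0.001, 1.623]
ft_force: [-0.8, 0.8, 0.3]
opening: 0.463
target [452.3 220.9  42. ] now [570.7 226.7  40.7] shift [   0.3 -118.6   -1. ] turn 0.11 t 15.5 F [-0.8  0.8  0.3] open 0.4626651121765593
```

Iris gripped at TCP (570.7, 226.7, 40.7). Draw it out.

```bash
python3 -m pendant '[[0,-4,-1.3,0],[0,-14,-1.3,0],[0,-28,-1.3,0],[0,-44,-1.3,0],[0,-60,-1.3,0],[0.1,-76,-1.3,0],[0.2,-90,-1.3,0],[0.2,-100,-1.3,0]]'; python3 go.py rail -117 0 42
```

```text
t: 16.5
eef_pos: [469.9, 221.7, 42.3]
tcp_rot: [-3.139, -0.001, 1.623]
ft_force: [0.2, 1.1, -1.8]
opening: 0.461
target [452.3 220.9  42. ] now [469.9 221.7  42.3] shift [  0.  -17.6   0.3] turn 0.12 t 16.5 F [ 0.2  1.1 -1.8] open 0.46123661649270814
```

```bash
python3 -m pendant '[[0,-10,0,0],[0,-17.5,0,0],[0,-17.5,0,0],[0,-17.5,-20,0],[0,-17.5,-50,0],[0,-17.5,-85,0],[0,-17.5,-108,0],[0,-17.5,-108,0]]'; python3 -m pendant '[[0,0,0,0]]'; python3 go.py mat -5 -30 100
```

```text
t: 17.5
eef_pos: [453.7, 221.0, 151.6]
tcp_rot: [3.141, -0.002, 1.623]
ft_force: [-0.9, -0.2, -1.3]
opening: 0.459
t: 17.62
eef_pos: [453.5, 220.8, 150.7]
tcp_rot: [-3.141, -0.002, 1.623]
ft_force: [-1.0, 0.0, -1.2]
opening: 0.458
target [637.5  -6.2 100. ] now [453.5 220.8 150.7] shift [-236.3  172.1   50.2] turn -0.12 t 17.625 F [-1.   0.  -1.2] open 0.4582564866603428
```

```bash
python3 -m pendant '[[-25,33,-5,0],[-60,80,-10,0],[-98,131,-10,0],[-135,148,-10,0],[-180,160,-5,0],[-218,169,10,0],[-236,172,35,0],[-236,172,50,0]]'; python3 -m pendant '[[0,0,0,0],[0,0,0,0]]'; python3 go.py mat -5 -30 39.5
```

```text
t: 18.62
eef_pos: [636.8, -7.0, 97.5]
tcp_rot: [-3.138, -0.002, 1.621]
ft_force: [-0.8, 0.2, -1.4]
opening: 0.458
t: 18.88
eef_pos: [636.8, -6.1, 97.7]
tcp_rot: [-3.138, -0.002, 1.622]
ft_force: [0.0, -0.6, -1.9]
opening: 0.46
target [637.5  -6.2  39.5] now [636.8  -6.1  97.7] shift [-0.3  0.9 58.2] turn -0.18 t 18.875 F [ 0.  -0.6 -1.9] open 0.46002557108774733
```

```bash
python3 -m pendant '[[0,0.5,15,0],[0,0.5,32,0],[0,0.5,46,0],[0,0.5,54,0],[0,0.5,57,0],[0,0.5,57.5,0],[0,0.5,57.5,0]]';python3 -m pendant '[[0,0,1.2,0],[0,0,1.2,0]]';  python3 - <<'E'
from h import *
S=snap('side','side7')
n,x,y='side7',240,180
a=cv2.imread(f'pics/{n}.png')[y:y+100,x:x+130]
a=cv2.convertScaleAbs(cv2.resize(a,None,fx=6,fy=6,interpolation=cv2.INTER_CUBIC),alpha=1.6)
cv2.imwrite(f'pics/{n}c.png',a)
E
```

```text
t: 19.75
eef_pos: [637.3, -6.0, 40.6]
tcp_rot: [-3.139, -0.002, 1.622]
ft_force: [-0.6, -0.1, -1.2]
opening: 0.46
t: 20.0
eef_pos: [637.3, -6.0, 39.5]
tcp_rot: [-3.139, -0.002, 1.622]
ft_force: [0.1, 0.3, -0.8]
opening: 0.462
```

View pics/side7c.png

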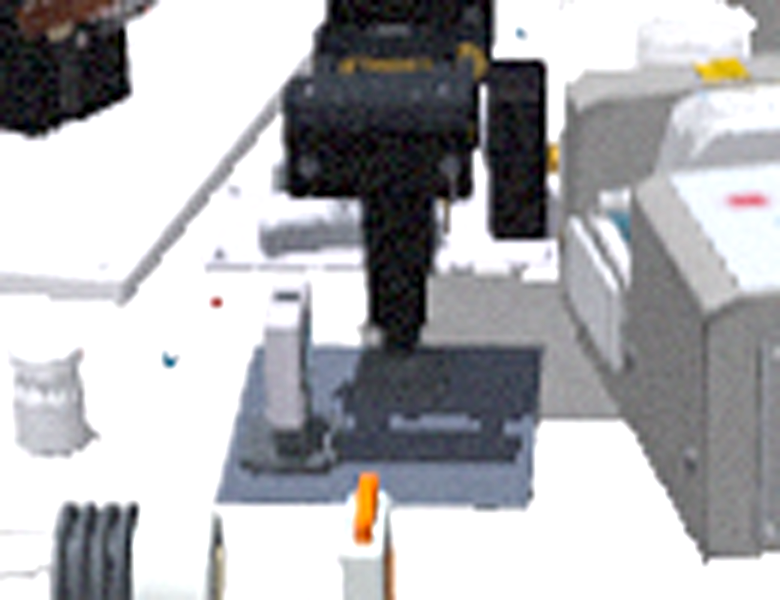

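```bash
python3 -m pendant '[[0,0,0.8,0],[0,0,0.8,0]]';python3 -m pendant '[[0,0,0.5,0],[0,0,0.5,0]]'
```

```text
t: 20.3
eef_pos: [637.3, -6.0, 38.7]
tcp_rot: [-3.139, -0.002, 1.622]
ft_force: [-0.2, -0.5, -1.3]
opening: 0.459
t: 20.55
eef_pos: [637.4, -5.9, 38.7]
tcp_rot: [-3.139, -0.002, 1.622]
ft_force: [-1.0, 1.0, 4.6]
opening: 0.459
```

```bash
python3 -m pendant '[[0,0,0,0],[0,0,0,0],[0,0,0,0],[0,0,0,0]]' 0.3; python3 -m pendant '[[0,0,-10,0],[0,0,-40,0],[0,0,-80,0],[0,0,-110,0],[0,0,-110,0],[0,0,-110,0]]' 0; python3 go.py rail 51 0 150
python3 - <<'E'
from h import *
S=snap('side','side8')
n,x,y='side8',240,180
a=cv2.imread(f'pics/{n}.png')[y:y+100,x:x+130]
a=cv2.convertScaleAbs(cv2.resize(a,None,fx=6,fy=6,interpolation=cv2.INTER_CUBIC),alpha=1.6)
cv2.imwrite(f'pics/{n}c.png',a)
E
```

```text
t: 21.05
eef_pos: [637.4, -6.0, 38.5]
tcp_rot: [-3.139, -0.002, 1.622]
ft_force: [0.0, -0.0, 0.3]
opening: 0.698
t: 21.8
eef_pos: [637.3, -6.1, 148.2]
tcp_rot: [-3.139, -0.002, 1.622]
ft_force: [-0.5, 0.1, 0.3]
opening: 1.001
target [620.1 229.2 150. ] now [637.3  -6.1 148.2] shift [235.9  -5.2  -1.3] turn 0.05 t 21.8 F [-0.5  0.1  0.3] open 1.0013939991493324
```

View pics/side8c.png

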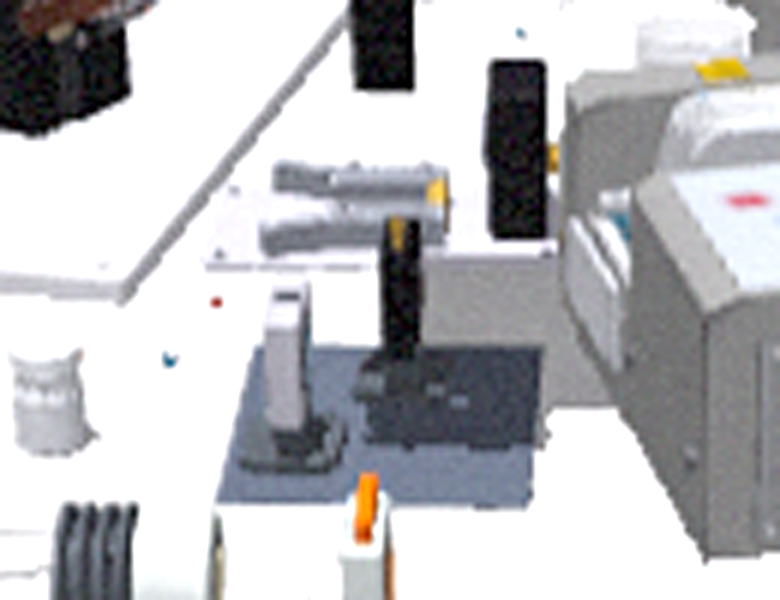

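```bash
python3 -m pendant '[[45,-1,0,0],[100,-2,0,0],[155,-3,0,0],[205,-4,0,0],[230,-5,0,0],[236,-5.2,0,0],[236,-5.2,0,0],[236,-5.2,0,0]]'; python3 go.py rail 51 0 44
```

```text
t: 22.85
eef_pos: [620.2, 228.1, 148.0]
tcp_rot: [-3.137, -0.002, 1.62]
ft_force: [0.1, -0.0, -0.4]
opening: 0.999
target [620.1 229.2  44. ] now [620.2 228.1 148. ] shift [  1.    0.5 104. ] turn -0.03 t 22.85 F [ 0.1 -0.  -0.4] open 0.9986869276384299
```

```bash
python3 -m pendant '[[0.8,0,20,0],[0.8,0,50,0],[0.8,0,80,0],[0.8,0,98,0],[0.8,0,104,0],[0.8,0,104,0],[0.8,0,104,0]]'; python3 -m pendant '[[0,0,0,0],[0,0,0,0],[0,0,0,0],[0,0,0,0],[0,0,0,0]]' 0.5; python3 go.py rail 51 0 44
python3 - <<'E'
from h import *
S=snap('side','side9')
n,x,y='side9',240,210
a=cv2.imread(f'pics/{n}.png')[y:y+100,x:x+130]
a=cv2.convertScaleAbs(cv2.resize(a,None,fx=6,fy=6,interpolation=cv2.INTER_CUBIC),alpha=1.6)
cv2.imwrite(f'pics/{n}c.png',a)
E
```

```text
t: 23.72
eef_pos: [620.2, 229.2, 45.0]
tcp_rot: [-3.139, -0.002, 1.62]
ft_force: [-0.4, -0.5, 0.4]
opening: 1.0
t: 24.35
eef_pos: [620.2, 229.2, 45.0]
tcp_rot: [-3.139, -0.002, 1.62]
ft_force: [0.2, 1.8, 0.9]
opening: 0.534
target [620.1 229.2  44. ] now [620.2 229.2  45. ] shift [ 0.1 -0.   1. ] turn -0.03 t 24.35 F [0.2 1.8 0.9] open 0.5344185452043365
```

View pics/side9c.png

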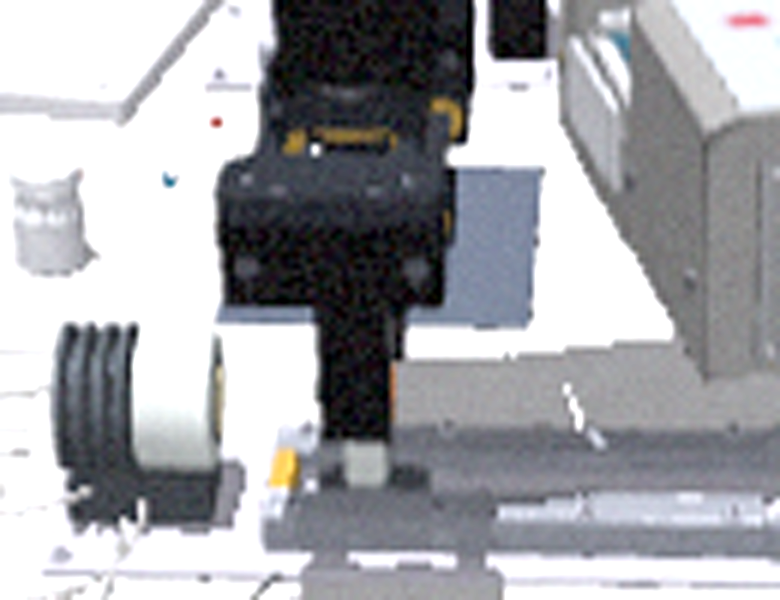

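```bash
python3 -m pendant '[[0,-1,0.5,0],[0,-1,0.5,0]]'; python3 -m pendant '[[0,0,0,0],[0,0,0,0],[0,0,0,0],[0,0,0,0],[0,0,0,0]]' 1; python3 go.py rail -117 0 46
```

```text
t: 24.65
eef_pos: [619.3, 229.4, 44.6]
tcp_rot: [-3.139, -0.003, 1.62]
ft_force: [0.2, 1.3, 0.9]
opening: 0.499
t: 25.28
eef_pos: [619.2, 229.4, 44.6]
tcp_rot: [-3.139, -0.003, 1.62]
ft_force: [-0.7, 0.7, 0.7]
opening: 0.46
target [452.3 220.9  46. ] now [619.2 229.4  44.6] shift [  -0.3 -167.1   -1. ] turn -0.03 t 25.275 F [-0.7  0.7  0.7] open 0.45970797344404557
```

```bash
python3 -m pendant '[[0,-4,-1.4,0],[0,-14,-1.4,0],[0,-28,-1.4,0],[0,-44,-1.4,0],[0,-60,-1.4,0],[-0.1,-76,-1.4,0],[-0.1,-90,-1.4,0],[-0.1,-98,-1.4,0]]'; python3 go.py rail -117 0 46;python3 -m pendant '[[0,-10,0,0],[0,-24,0,0],[0,-40,0,0],[0,-54,0,0],[0,-65,0,0],[0,-69,0,0],[0,-69,0,0],[0,-69,0,0]]'; python3 go.py rail -117 0 46
```

```text
t: 26.28
eef_pos: [520.4, 224.4, 46.4]
tcp_rot: [-3.139, -0.003, 1.621]
ft_force: [0.3, -0.4, -1.3]
opening: 0.46
target [452.3 220.9  46. ] now [520.4 224.4  46.4] shift [ -0.2 -68.1   0.6] turn -0.01 t 26.275 F [ 0.3 -0.4 -1.3] open 0.46017756963995265
t: 27.28
eef_pos: [451.9, 221.0, 46.6]
tcp_rot: [-3.139, -0.003, 1.62]
ft_force: [-1.2, 0.4, -2.3]
opening: 0.463
target [452.3 220.9  46. ] now [451.9 221.   46.6] shift [-0.2  0.5  0.6] turn -0.02 t 27.275 F [-1.2  0.4 -2.3] open 0.4626632014903234
```

```bash
python3 -m pendant '[[0,0,-20,0],[0,0,-50,0],[0,0,-85,0],[0,0,-112,0],[0,0,-114,0],[0,0,-114,0]]'; python3 go.py dock -48 110 160;python3 go.py dock -48 0 160
```

```text
t: 28.02
eef_pos: [451.9, 220.6, 159.8]
tcp_rot: [-3.139, -0.002, 1.62]
ft_force: [0.2, 0.1, -2.1]
opening: 0.462
target [ 724.7 -268.8  160. ] now [451.9 220.6 159.8] shift [-502.2  248.3   -2.2] turn -2.17 t 28.025 F [ 0.2  0.1 -2.1] open 0.4615373655966658
target [ 715.1 -159.2  160. ] now [451.9 220.6 159.8] shift [-392.3  244.1   -1.9] turn -2.17 t 28.025 F [ 0.2  0.1 -2.1] open 0.4615373655966658
```

Run:
```python
from ov import *
# refine dock from top image: overlay
t=cv2.imread('pics/top0.png');s=cv2.imread('pics/side0.png')
overlay(t,'T',[(DP,dockm+[[(-75,0,4),(20,0,4)]],(0,0,255))],'o5',400,183,60,85,8)
```

```text
(no output)
```

View pics/o5.png

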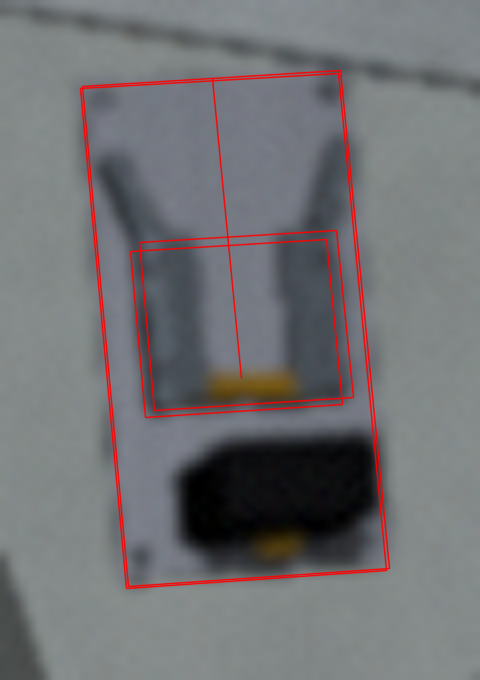

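```bash
python3 -m pendant '[[-20,30,0,0],[-58,85,0,0],[-98,143,0,0],[-135,180,0,-0.5],[-170,212,0,-1],[-203,238,0,-1.5],[-250,243,0,-2],[-300,246,0,-2.2]]'; python3 -m pendant '[[0,0,0,0],[0,0,0,0]]'; python3 go.py dock -48 0 100;python3 - <<'E'
from h import *
S=snap('side','s10');snap('top','t10')
E
```

```text
t: 29.12
eef_pos: [712.3, -68.1, 155.5]
tcp_rot: [-3.135, -0.003, 1.659]
ft_force: [0.3, -0.6, -2.7]
opening: 0.461
t: 29.38
eef_pos: [711.8, -67.8, 154.0]
tcp_rot: [-3.133, -0.004, 1.659]
ft_force: [0.3, 0.9, -1.6]
opening: 0.461
target [ 715.1 -159.2  100. ] now [711.8 -67.8 154. ] shift [-91.6  -4.2  53.7] turn 0.04 t 29.375 F [ 0.3  0.9 -1.6] open 0.46107062501668794
```

View pics/s10.png

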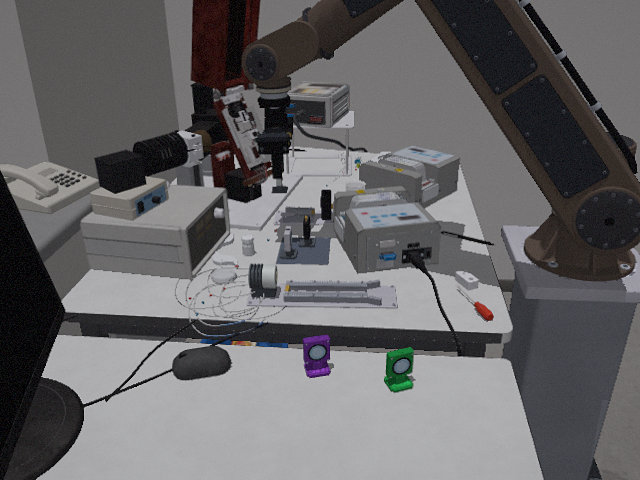

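View pics/t10.png

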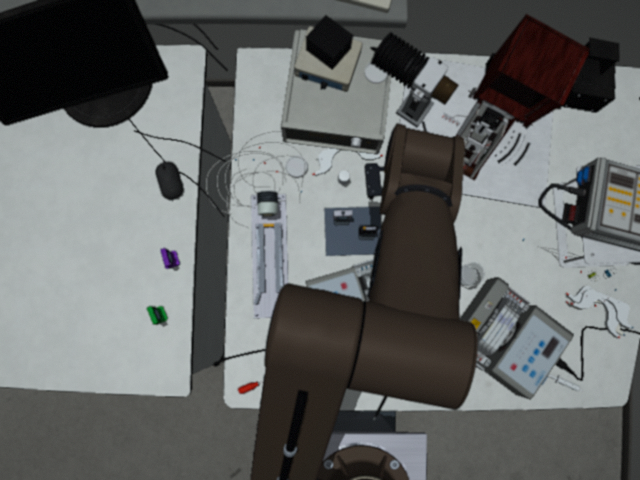

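```bash
python3 - <<'E'
from ov import *
t=cams['T'];s=cams['S']
for z in(200,300,400,500): print(z,[np.round(atz(t,p,z)[:2]).tolist() for p in((478,95),(548,122),(515,112),(395,130),(462,130),(400,195))])
def aty(uv,y):
    o,v=ray(s,uv); return o+v*(y-o[1])/v[1]
for y in(-200,-250,-300): print(y,[np.round(aty(p,y)).tolist() for p in((250,60),(247,92),(235,130),(262,62),(275,85))])
E
python3 - <<'E'
import cv2
a=cv2.imread('pics/s10.png')[0:200,170:350]
cv2.imwrite('pics/s10c.png',cv2.convertScaleAbs(cv2.resize(a,None,fx=4,fy=3,interpolation=cv2.INTER_CUBIC),alpha=1.5))
a=cv2.imread('pics/t10.png')[10:260,370:600]
cv2.imwrite('pics/t10c.png',cv2.convertScaleAbs(cv2.resize(a,None,fx=2.3,fy=2.3,interpolation=cv2.INTER_CUBIC),alpha=1.8))
E
```

```text
200 [[926.0, -240.0], [870.0, -402.0], [890.0, -325.0], [836.0, -51.0], [842.0, -201.0], [691.0, -61.0]]
300 [[886.0, -210.0], [834.0, -360.0], [852.0, -288.0], [803.0, -36.0], [808.0, -174.0], [669.0, -46.0]]
400 [[845.0, -181.0], [798.0, -317.0], [815.0, -252.0], [770.0, -21.0], [775.0, -147.0], [648.0, -30.0]]
500 [[805.0, -151.0], [762.0, -275.0], [777.0, -216.0], [737.0, -7.0], [741.0, -121.0], [626.0, -15.0]]
-200 [[793.0, -200.0, 400.0], [806.0, -200.0, 322.0], [845.0, -200.0, 223.0], [764.0, -200.0, 395.0], [734.0, -200.0, 339.0]]
-250 [[805.0, -250.0, 392.0], [818.0, -250.0, 311.0], [858.0, -250.0, 209.0], [774.0, -250.0, 387.0], [743.0, -250.0, 329.0]]
-300 [[816.0, -300.0, 384.0], [830.0, -300.0, 300.0], [871.0, -300.0, 195.0], [784.0, -300.0, 379.0], [753.0, -300.0, 319.0]]
```

View pics/s10c.png

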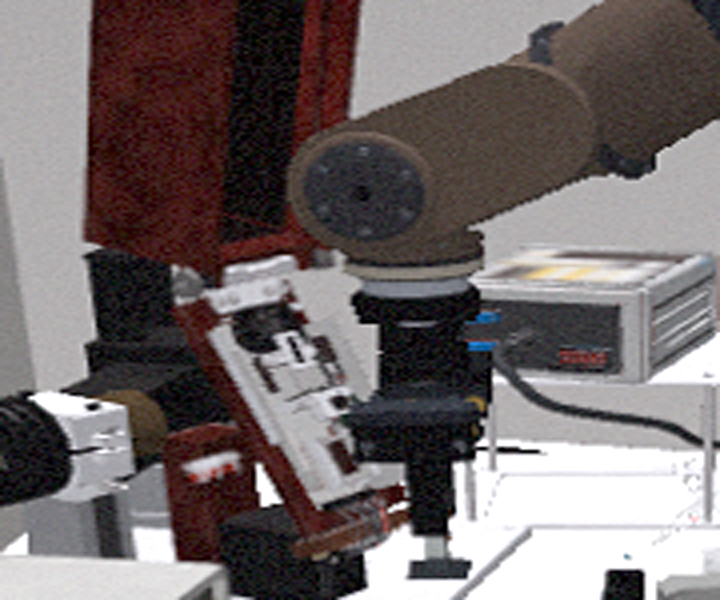

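View pics/t10c.png

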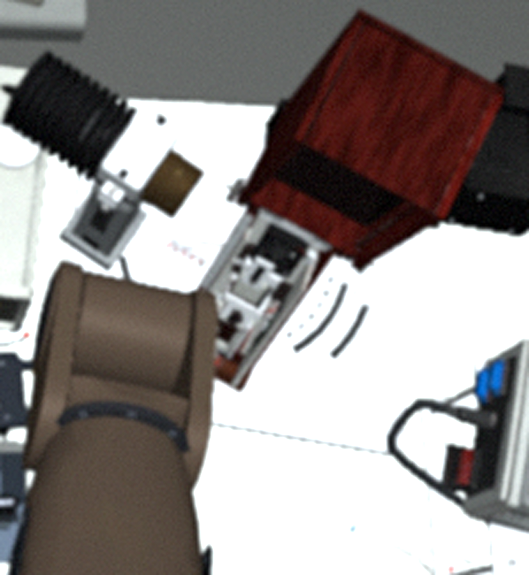

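Run:
```python
from ov import *
t=cams['T'];s=cams['S']
for z in range(400,640,40):
    print(z,[(np.round(atz(t,p,z)[:2]).tolist(),np.round(proj(s,atz(t,p,z))[0]).tolist()) for p in((548,122),(478,95),(590,50))])
# bottom front corner in side
def aty(uv,y):
    o,v=ray(s,uv); return o+v*(y-o[1])/v[1]
print('knuckle axis',aty((262,64),0))
for u in((387,130),(465,140),(425,127)): print([np.round(atz(t,u,z)) for z in(430,490)])
```

```text
400 [([798.0, -317.0], [258.0, 53.0]), ([845.0, -181.0], [227.0, 61.0]), ([956.0, -418.0], [210.0, 48.0])]
440 [([784.0, -300.0], [261.0, 38.0]), ([829.0, -169.0], [231.0, 45.0]), ([936.0, -397.0], [214.0, 34.0])]
480 [([770.0, -283.0], [264.0, 22.0]), ([813.0, -157.0], [236.0, 28.0]), ([915.0, -376.0], [218.0, 19.0])]
520 [([755.0, -266.0], [268.0, 6.0]), ([797.0, -145.0], [240.0, 10.0]), ([895.0, -356.0], [222.0, 4.0])]
560 [([741.0, -249.0], [272.0, -11.0]), ([781.0, -133.0], [245.0, -8.0]), ([875.0, -335.0], [226.0, -12.0])]
600 [([727.0, -232.0], [275.0, -29.0]), ([765.0, -121.0], [250.0, -27.0]), ([854.0, -314.0], [231.0, -29.0])]
knuckle axis [722.37814687   0.         423.55266065]
[array([759.,  -3., 430.]), array([739.,   5., 490.])]
[array([ 746., -145.,  430.]), array([ 727., -128.,  490.])]
[array([767., -72., 430.]), array([747., -60., 490.])]
```

Run:
```python
from ov import *
t=cams['T'];s=cams['S']
def aty(uv,y):
    o,v=ray(s,uv); return o+v*(y-o[1])/v[1]
for uv in((278,157),(265,130),(252,104),(274,170)): print(uv,aty(uv,-254).round(),aty(uv,-270).round())
# tri white board front-right corner: top px? candidates
for tp in((478,176),(481,170),(485,163)): print(tp,tri(t,tp,s,(278,157)))
p=place(DP,[(-48-37,-90,0),(-48-37,90,0),(-45-37,90,0)]);print(p.round())
```

```text
(278, 157) [ 745. -254.  135.] [ 748. -270.  129.]
(265, 130) [ 777. -254.  209.] [ 780. -270.  205.]
(252, 104) [ 808. -254.  279.] [ 811. -270.  275.]
(274, 170) [ 758. -254.   97.] [ 761. -270.   91.]
(478, 176) (array([ 749.57125354, -252.75466742,  135.79330066]), np.float64(9.697950618870642))
(481, 170) (array([ 757.61025922, -260.90821268,  134.41684507]), np.float64(22.89087089846116))
(485, 163) (array([ 767.16779568, -271.62153729,  132.6136596 ]), np.float64(38.285325894782474))
[[ 744.  -66.    0.]
 [ 760. -246.    0.]
 [ 757. -246.    0.]]
```

```bash
python3 -m pendant '[[0,0,15,0],[0,0,40,0],[0,0,70,0],[0,0,95,0],[0,0,108,0],[0,0,111,0],[0,0,111,0],[0,0,111,0]]'; python3 -m pendant '[[0,0,1,0],[0,0,1,0]]'
```

```text
t: 30.78
eef_pos: [712.0, -67.3, 45.7]
tcp_rot: [-3.137, -0.003, 1.66]
ft_force: [0.1, -0.2, -1.3]
opening: 0.462
t: 31.02
eef_pos: [712.1, -67.3, 45.1]
tcp_rot: [-3.137, -0.002, 1.66]
ft_force: [0.7, 0.8, -1.6]
opening: 0.459
```

```bash
python3 -m pendant '[[0,0,1.5,0],[0,0,2.5,0],[0,0,2.5,0]]'; python3 -m pendant '[[0,0,1,0],[0,0,1,0]]'; python3 -m pendant '[[0,0,1,0],[0,0,1,0]]'
```

```text
t: 31.4
eef_pos: [712.0, -67.2, 42.4]
tcp_rot: [-3.137, -0.003, 1.66]
ft_force: [0.1, 1.1, -1.3]
opening: 0.46
t: 31.65
eef_pos: [712.0, -67.2, 41.3]
tcp_rot: [-3.137, -0.003, 1.66]
ft_force: [-0.3, 0.5, -1.5]
opening: 0.459
t: 31.9
eef_pos: [712.1, -67.2, 40.6]
tcp_rot: [-3.137, -0.002, 1.66]
ft_force: [-2.0, -0.1, 2.4]
opening: 0.463
```

```bash
python3 -m pendant '[[0,0,0,0],[0,0,0,0],[0,0,0,0],[0,0,0,0]]' 0.3; python3 -m pendant '[[0,-2,-3,0],[0,-5,-5,0],[0,-5,-5,0],[0,-5,-5,0]]'
python3 - <<'E'
from h import *
S=snap('side','s11')
p=env.state()['eef_pos']; print(p)
x,y=230,150
a=cv2.imread('pics/s11.png')[y:y+100,x:x+130]
a=cv2.convertScaleAbs(cv2.resize(a,None,fx=6,fy=6,interpolation=cv2.INTER_CUBIC),alpha=1.6)
cv2.imwrite('pics/s11c.png',a)
print(((proj(S,[p+[10,45,0],p+[-10,45,0],p+[5+7,22,-35],p+[5-7,22,-35]])-[x,y])*6).round())
E
```

```text
t: 32.4
eef_pos: [712.1, -67.2, 40.6]
tcp_rot: [-3.137, -0.002, 1.66]
ft_force: [0.0, -0.4, 0.4]
opening: 0.696
t: 32.9
eef_pos: [707.1, -67.7, 45.7]
tcp_rot: [-3.137, -0.002, 1.66]
ft_force: [-0.4, 0.0, -1.1]
opening: 0.701
[707.15324689 -67.70991495  45.63799516]
[[269. 432.]
 [318. 434.]
 [278. 486.]
 [311. 487.]]
```

View pics/s11c.png

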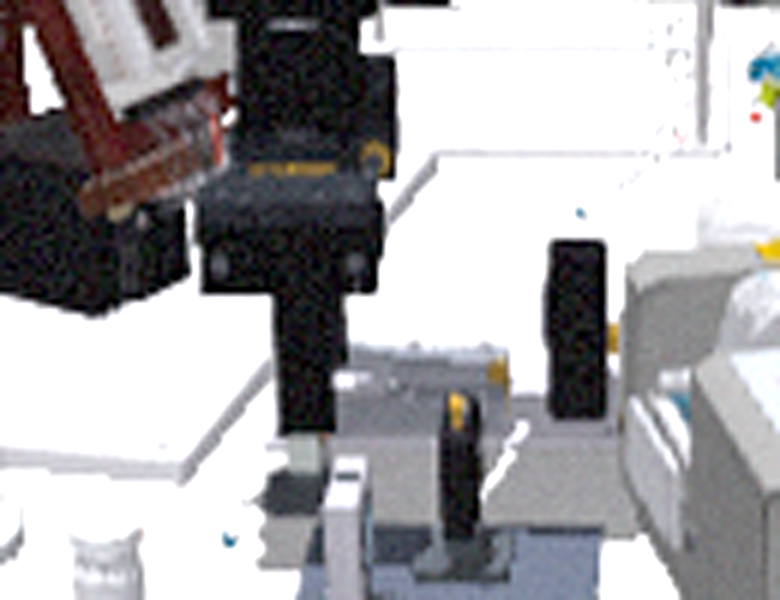

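```bash
python3 -m pendant '[[0,0,0,0],[0,0,0,0],[0,0,0,0],[0,0,0,0],[0,0,0,0]]' 1; python3 -m pendant '[[0,0,-10,0],[0,0,-20,0],[0,0,-28,0],[0,0,-28,0],[0,0,-28,0]]'; python3 go.py dock -40 0 72;python3 - <<'E'
from h import *
S=snap('side','s12')
x,y=230,130
a=cv2.imread('pics/s12.png')[y:y+100,x:x+130]
a=cv2.convertScaleAbs(cv2.resize(a,None,fx=6,fy=6,interpolation=cv2.INTER_CUBIC),alpha=1.6)
cv2.imwrite('pics/s12c.png',a)
E
```

```text
t: 33.58
eef_pos: [707.2, -67.7, 45.6]
tcp_rot: [-3.137, -0.002, 1.66]
ft_force: [-1.3, -0.0, -0.4]
opening: 0.463
t: 34.2
eef_pos: [707.1, -67.7, 73.4]
tcp_rot: [-3.137, -0.003, 1.66]
ft_force: [0.1, 0.7, -1.6]
opening: 0.46
target [ 707.1 -159.9   72. ] now [707.1 -67.7  73.4] shift [-91.8  -8.2   1.2] turn 0.12 t 34.2 F [ 0.1  0.7 -1.6] open 0.46003120743245646
```

View pics/s12c.png

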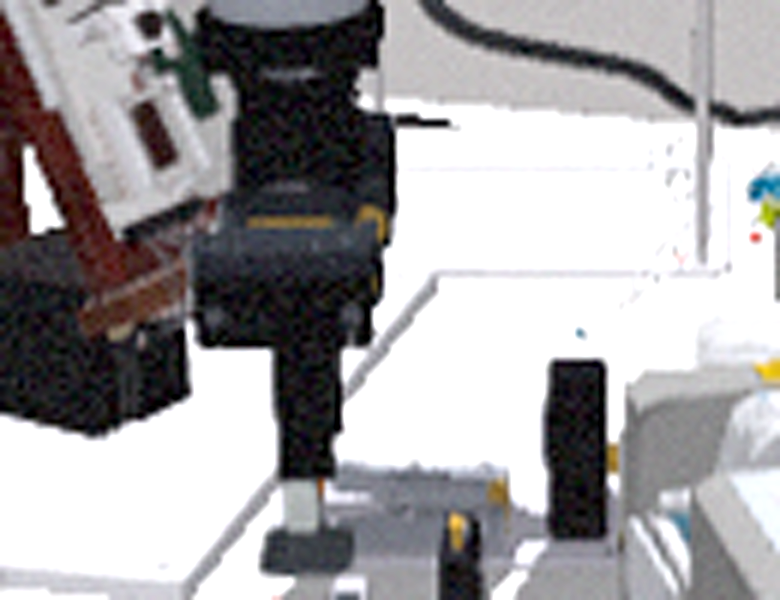

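```bash
python3 -m pendant '[[-12,-3,0,1],[-28,-6,0,2],[-46,-8,0,3],[-64,-8,0,4],[-80,-8,0,5],[-89,-8,0,5],[-92,-8,0,5],[-92,-8,0,5]]'; python3 -m pendant '[[0,0,0,0],[0,0,0,0]]'; python3 go.py dock -40 0 72;python3 - <<'E'
from h import *
S=snap('side','s13');snap('top','t13')
x,y=230,130
a=cv2.imread('pics/s13.png')[y:y+100,x:x+130]
a=cv2.convertScaleAbs(cv2.resize(a,None,fx=6,fy=6,interpolation=cv2.INTER_CUBIC),alpha=1.6)
cv2.imwrite('pics/s13c.png',a)
x,y=370,90
a=cv2.imread('pics/t13.png')[y:y+170,x:x+150]
a=cv2.convertScaleAbs(cv2.resize(a,None,fx=3.5,fy=3.5,interpolation=cv2.INTER_CUBIC),alpha=1.8)
cv2.imwrite('pics/t13c.png',a)
E
```

```text
t: 35.25
eef_pos: [707.3, -159.8, 73.0]
tcp_rot: [-3.136, -0.002, 1.573]
ft_force: [0.4, 0.9, -2.2]
opening: 0.46
t: 35.5
eef_pos: [707.3, -159.4, 73.0]
tcp_rot: [-3.136, -0.002, 1.574]
ft_force: [-0.5, -0.6, -2.2]
opening: 0.46
target [ 707.1 -159.9   72. ] now [ 707.3 -159.4   73. ] shift [-0.5 -0.2  1. ] turn -4.84 t 35.5 F [-0.5 -0.6 -2.2] open 0.4595146976862842
```

View pics/s13c.png

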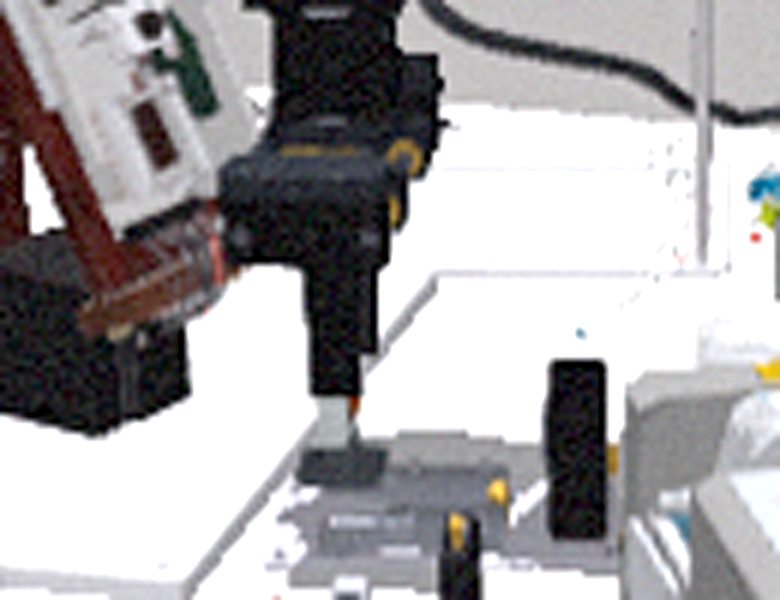

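View pics/t13c.png

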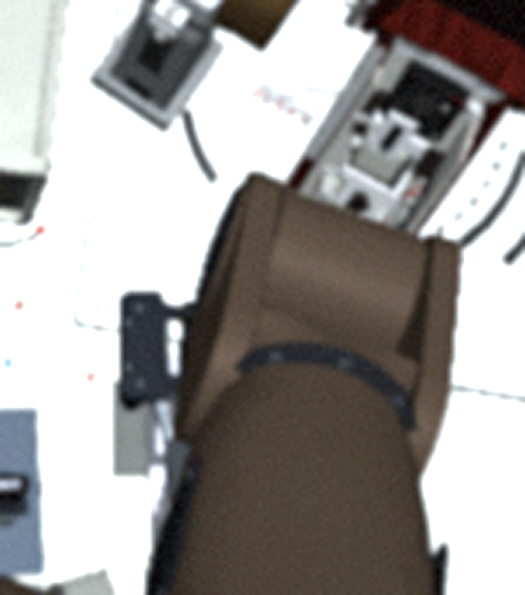

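```bash
python3 -m pendant '[[-0.5,0,3,0],[-0.5,0,7,0],[-0.5,0,11,0],[-0.5,0,11,0]]'; python3 -m pendant '[[0,0,3,0],[0,0,6,0],[0,0,9,0],[0,0,9,0],[0,0,9,0]]';python3 - <<'E'
from h import *
S=snap('side','s14')
x,y=230,150
a=cv2.imread('pics/s14.png')[y:y+80,x:x+110]
a=cv2.convertScaleAbs(cv2.resize(a,None,fx=7,fy=7,interpolation=cv2.INTER_CUBIC),alpha=1.6)
cv2.imwrite('pics/s14c.png',a)
E
```

```text
t: 36.1
eef_pos: [707.1, -160.0, 61.5]
tcp_rot: [-3.136, -0.003, 1.574]
ft_force: [0.5, 0.4, -1.6]
opening: 0.459
t: 36.72
eef_pos: [707.1, -160.0, 52.5]
tcp_rot: [-3.136, -0.003, 1.574]
ft_force: [0.4, -1.1, -1.3]
opening: 0.46
```

View pics/s14c.png

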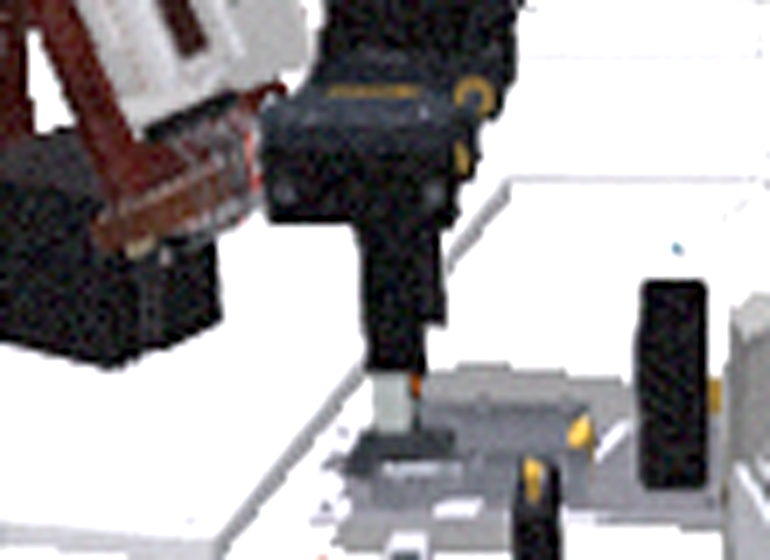

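```bash
python3 -m pendant '[[0,0,1,0],[0,0,1.7,0],[0,0,1.7,0]]'; python3 go.py dock -32 0 50.6;python3 go.py dock -20 0 50.6
```

```text
t: 37.15
eef_pos: [707.0, -159.9, 50.8]
tcp_rot: [-3.136, -0.003, 1.574]
ft_force: [-0.3, -0.4, -2.6]
opening: 0.461
target [ 699.2 -160.6   50.6] now [ 707.  -159.9   50.8] shift [-0.7 -7.9  0.3] turn -4.85 t 37.15 F [-0.3 -0.4 -2.6] open 0.4606619047474536
target [ 687.2 -161.7   50.6] now [ 707.  -159.9   50.8] shift [ -1.7 -19.8   0.3] turn -4.85 t 37.15 F [-0.3 -0.4 -2.6] open 0.4606619047474536
```

```bash
python3 -m pendant '[[-0.2,-3,0,-1],[-0.4,-6,0,-3],[-0.7,-9,0,-4.8],[-0.9,-12,0,-4.8],[-1.1,-15,0,-4.8],[-1.4,-18,0,-4.8],[-1.7,-20,0,-4.8],[-1.7,-20,0,-4.8]]'; python3 go.py dock 8 0 50.6
```

```text
t: 38.15
eef_pos: [686.9, -161.7, 50.9]
tcp_rot: [-3.136, -0.003, 1.657]
ft_force: [-0.6, -0.8, -1.1]
opening: 0.459
target [ 659.3 -164.1   50.6] now [ 686.9 -161.7   50.9] shift [  0.  -27.7   0.5] turn -0.05 t 38.15 F [-0.6 -0.8 -1.1] open 0.45932610943876084
```

```bash
python3 -m pendant '[[0,-4,0,0],[0,-8,0,0],[0,-12,0,0],[0,-16,0,0],[0,-20,0,0],[0,-23,0,0],[0,-23,0,0]]'; python3 -m pendant '[[0,-1,0.3,0],[0,-2,0.3,0],[0,-2,0.3,0]]';python3 -m pendant '[[0,-1,0,0],[0,-1.5,0,0],[0,-1.5,0,0]]'
```

```text
t: 39.02
eef_pos: [663.9, -163.8, 51.2]
tcp_rot: [-3.136, -0.003, 1.657]
ft_force: [0.4, 0.1, -1.6]
opening: 0.457
t: 39.4
eef_pos: [662.0, -164.0, 50.9]
tcp_rot: [-3.136, -0.003, 1.657]
ft_force: [0.8, 0.5, -2.7]
opening: 0.457
t: 39.78
eef_pos: [661.2, -164.1, 51.1]
tcp_rot: [-3.138, -0.003, 1.657]
ft_force: [4.5, 1.1, -3.1]
opening: 0.461
```

```bash
python3 -m pendant '[[0,0,0.8,0],[0,0,1.3,0],[0,0,1.3,0]]'; python3 -m pendant '[[0,-0.5,0.6,0],[0,-0.5,0.6,0]]'
```

```text
t: 40.15
eef_pos: [661.4, -164.2, 49.9]
tcp_rot: [-3.139, -0.002, 1.657]
ft_force: [3.0, 0.3, -0.6]
opening: 0.463
t: 40.4
eef_pos: [661.3, -164.2, 49.7]
tcp_rot: [-3.14, -0.002, 1.657]
ft_force: [4.6, 0.1, 0.6]
opening: 0.461
```

Seated (plate at ~49.6). Release and rise.

```bash
python3 -m pendant '[[0,0,0,0],[0,0,0,0],[0,0,0,0],[0,0,0,0]]' 0.3; python3 -m pendant '[[0,0,-10,0],[0,0,-40,0],[0,0,-75,0],[0,0,-105,0],[0,0,-105,0],[0,0,-105,0]]' 0.3; python3 -m pendant '[[30,0,0,0],[75,0,0,0],[120,0,0,0],[140,0,0,0],[140,0,0,0],[140,0,0,0]]' 0.3; python3 go.py mat -5 -30 150
python3 - <<'E'
from h import *
S=snap('side','s15');snap('top','t15')
x,y=230,150
a=cv2.imread('pics/s15.png')[y:y+90,x:x+120]
cv2.imwrite('pics/s15c.png',cv2.convertScaleAbs(cv2.resize(a,None,fx=6.5,fy=6.5,interpolation=cv2.INTER_CUBIC),alpha=1.6))
x,y=310,180
a=cv2.imread('pics/t15.png')[y:y+90,x:x+150]
cv2.imwrite('pics/t15c.png',cv2.convertScaleAbs(cv2.resize(a,None,fx=5,fy=5,interpolation=cv2.INTER_CUBIC),alpha=1.8))
E
```

```text
t: 40.9
eef_pos: [661.1, -164.3, 49.5]
tcp_rot: [-3.139, -0.002, 1.657]
ft_force: [0.3, 0.6, -0.7]
opening: 0.694
t: 41.65
eef_pos: [661.0, -164.3, 154.2]
tcp_rot: [-3.138, -0.002, 1.657]
ft_force: [-0.8, 0.6, -0.3]
opening: 0.699
t: 42.4
eef_pos: [649.1, -26.0, 154.2]
tcp_rot: [-3.138, -0.002, 1.656]
ft_force: [0.6, 0.4, -0.7]
opening: 0.7
target [637.5  -6.2 150. ] now [649.1 -26.  154.2] shift [20.7 -9.9  4.3] turn 1.8 t 42.4 F [ 0.6  0.4 -0.7] open 0.6998442713088171
```

View pics/s15c.png

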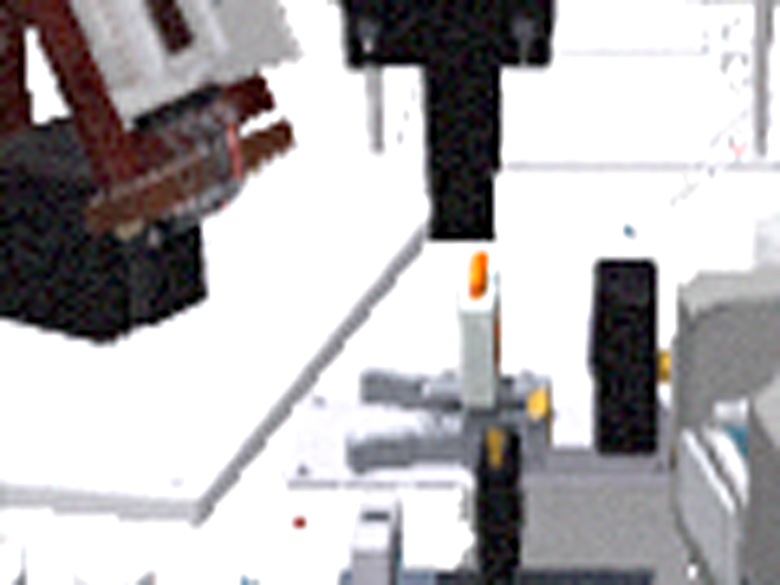

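View pics/t15c.png

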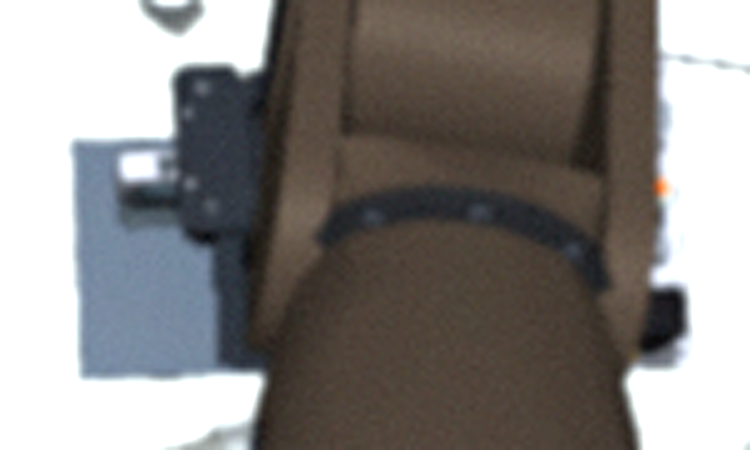

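```bash
python3 -m pendant '[[8,-4,0,0.6],[18,-9,0,1.5],[20.7,-9.8,0,2],[20.7,-9.8,0,2],[20.7,-9.8,0,2]]'; python3 go.py mat -5 -30 38.7
```

```text
t: 43.12
eef_pos: [637.7, -6.5, 154.4]
tcp_rot: [-3.138, -0.002, 1.621]
ft_force: [0.2, 0.3, -0.7]
opening: 0.697
target [637.5  -6.2  38.7] now [637.7  -6.5 154.4] shift [ -0.    0.2 115.7] turn -0.23 t 43.125 F [ 0.2  0.3 -0.7] open 0.6969773997096763
```

```bash
python3 -m pendant '[[0.5,-0.3,20,0],[0.5,-0.3,50,0],[0.5,-0.3,82,0],[0.5,-0.3,104,0],[0.5,-0.3,113,0],[0.5,-0.3,115.5,0],[0.5,-0.3,115.5,0],[0.5,-0.3,115.5,0]]'; python3 go.py mat -5 -30 38.7;  python3 -m pendant '[[0,0,0.3,0],[0,0,0.3,0],[0,0,0.3,0],[0,0,0.3,0],[0,0,0.3,0]]' 1
```

```text
t: 44.12
eef_pos: [637.4, -5.8, 39.7]
tcp_rot: [-3.14, -0.002, 1.621]
ft_force: [-0.7, -0.2, 0.7]
opening: 0.7
target [637.5  -6.2  38.7] now [637.4  -5.8  39.7] shift [-0.4  0.2  1. ] turn -0.23 t 44.125 F [-0.7 -0.2  0.7] open 0.7003022252311678
t: 44.75
eef_pos: [637.4, -5.8, 39.6]
tcp_rot: [-3.14, -0.002, 1.621]
ft_force: [-0.5, 0.6, 2.3]
opening: 0.46
```

```bash
python3 -m pendant '[[0,0,-15,0],[0,0,-45,0],[0,0,-80,0],[0,0,-110,0],[0,0,-120,0],[0,0,-120,0]]'; python3 go.py rail -116 0 120
```

```text
t: 45.5
eef_pos: [637.6, -6.0, 159.9]
tcp_rot: [-3.14, -0.002, 1.621]
ft_force: [0.8, 0.3, -1.8]
opening: 0.459
target [453.3 220.9 120. ] now [637.6  -6.  159.9] shift [ 235.8 -172.6   40.5] turn -0.0 t 45.5 F [ 0.8  0.3 -1.8] open 0.45864056235874634
```

```bash
python3 -m pendant '[[30,-8,0,0],[75,-20,0,0],[118,-31,0,0],[152,-68,0,0],[186,-110,0,0],[215,-146,0,0],[233,-170,0,0],[236,-172.6,0,0]]'; python3 -m pendant '[[0,0,0,0],[0,0,0,0],[0,0,0,0]]';  python3 go.py rail -116 0 47
```

```text
t: 46.5
eef_pos: [451.7, 221.7, 159.6]
tcp_rot: [-3.138, -0.001, 1.623]
ft_force: [1.2, -0.1, -1.2]
opening: 0.456
t: 46.88
eef_pos: [452.3, 221.3, 159.4]
tcp_rot: [-3.138, -0.001, 1.622]
ft_force: [-1.1, 0.5, -1.3]
opening: 0.462
target [453.3 220.9  47. ] now [452.3 221.3 159.4] shift [ -0.5   1.5 112.4] turn 0.06 t 46.875 F [-1.1  0.5 -1.3] open 0.46159879503334666
```

```bash
python3 -m pendant '[[-0.3,0,20,0],[-0.3,0,50,0],[-0.3,0,80,0],[-0.3,0,100,0],[-0.3,0,110,0],[-0.3,0,113,0],[-0.3,0,113,0],[-0.3,0,113,0]]';  python3 go.py rail -116 0 43
python3 - <<'E'
from h import *
S=snap('side','s16')
x,y=280,210
a=cv2.imread('pics/s16.png')[y:y+100,x:x+130]
cv2.imwrite('pics/s16c.png',cv2.convertScaleAbs(cv2.resize(a,None,fx=6,fy=6,interpolation=cv2.INTER_CUBIC),alpha=1.6))
E
```

```text
t: 47.88
eef_pos: [452.2, 221.2, 47.0]
tcp_rot: [-3.139, -0.001, 1.622]
ft_force: [0.5, 0.2, -1.1]
opening: 0.462
target [453.3 220.9  43. ] now [452.2 221.2  47. ] shift [-0.3  1.2  4. ] turn 0.06 t 47.875 F [ 0.5  0.2 -1.1] open 0.46181151417284394
```

View pics/s16c.png

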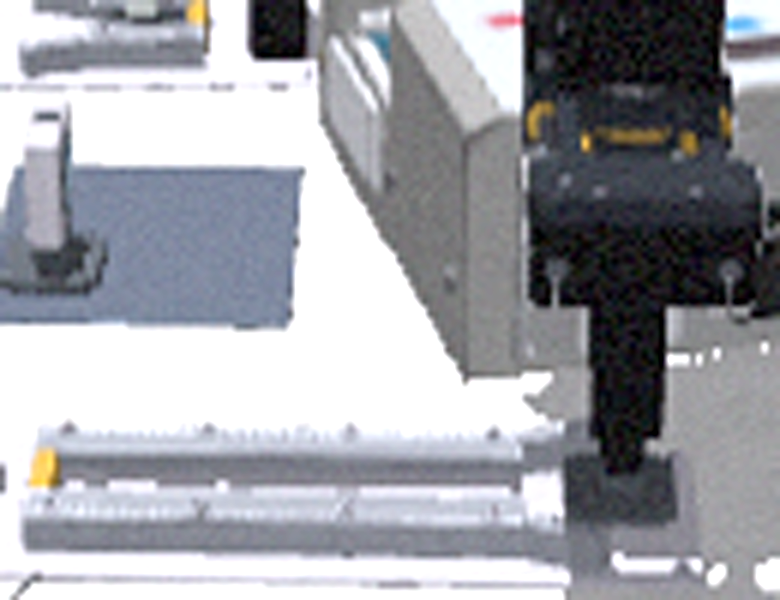

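```bash
python3 -m pendant '[[-0.3,0,2,0],[-0.3,0,4,0],[-0.3,0,4,0],[-0.3,6,4,0],[-0.3,14,4,0],[-0.3,22,4,0],[-0.3,30,4,0],[-0.3,36,4,0]]'; python3 -m pendant '[[0,0,0,0]]'; python3 go.py rail 1.3 0 43
```

```text
t: 48.92
eef_pos: [488.7, 222.7, 42.8]
tcp_rot: [-3.139, -0.001, 1.622]
ft_force: [-0.5, -0.6, -1.1]
opening: 0.461
t: 49.05
eef_pos: [489.1, 222.7, 42.7]
tcp_rot: [-3.139, -0.001, 1.621]
ft_force: [-0.1, 0.8, -1.3]
opening: 0.461
target [570.5 226.8  43. ] now [489.1 222.7  42.7] shift [-0.1 81.5 -0.4] turn 0.04 t 49.05 F [-0.1  0.8 -1.3] open 0.46062965552508767
```

```bash
python3 -m pendant '[[0,6,0,0],[0,18,0,0],[0,32,0,0],[0,46,0,0],[0,60,0,0],[0,73,0,0],[0,81.5,0,0],[0,81.5,0,0]]'; python3 -m pendant '[[0,0,0.7,0],[0,0,1.3,0],[0,0,1.3,0]]'; python3 go.py rail 1.3 0 41.6
```

```text
t: 50.05
eef_pos: [570.9, 226.8, 42.4]
tcp_rot: [-3.14, -0.002, 1.621]
ft_force: [0.0, 0.9, -0.8]
opening: 0.46
t: 50.42
eef_pos: [570.7, 226.8, 41.6]
tcp_rot: [-3.14, -0.002, 1.621]
ft_force: [-1.8, -0.2, 4.1]
opening: 0.461
target [570.5 226.8  41.6] now [570.7 226.8  41.6] shift [-0.1 -0.2 -0. ] turn 0.04 t 50.425 F [-1.8 -0.2  4.1] open 0.46061904431023776
```

Back in its exact place. Release, rise and go to the lens.

```bash
python3 -m pendant '[[0,0,-0.3,0],[0,0,-0.3,0],[0,0,-0.3,0],[0,0,-0.3,0]]' 0.3; python3 -m pendant '[[0,0,-15,0],[0,0,-45,0],[0,0,-80,0],[0,0,-108,0],[0,0,-113,0],[0,0,-113,0]]'; python3 go.py mat 35 30 155
```

```text
t: 50.92
eef_pos: [570.6, 226.8, 41.8]
tcp_rot: [-3.14, -0.002, 1.622]
ft_force: [-0.3, 0.2, 0.1]
opening: 0.7
t: 51.68
eef_pos: [570.7, 226.6, 154.8]
tcp_rot: [-3.14, -0.002, 1.621]
ft_force: [-0.2, 0.6, -0.4]
opening: 0.696
target [674.2  55.8 155. ] now [570.7 226.6 154.8] shift [-175.8   94.7   -0.6] turn -0.19 t 51.675 F [-0.2  0.6 -0.4] open 0.6960203576026954
```

```bash
python3 -m pendant '[[-30,16,0,0],[-75,40,0,0],[-120,65,0,0],[-160,86,0,0],[-174,94,0,0],[-175.4,94.7,0,0],[-175.4,94.7,0,0],[-175.4,94.7,0,0]]'; python3 -m pendant '[[0,0,0,0]]'; python3 go.py mat 35 30.4 38.5
```

```text
t: 52.68
eef_pos: [673.7, 57.5, 154.4]
tcp_rot: [-3.14, -0.002, 1.623]
ft_force: [0.9, -0.2, -0.3]
opening: 0.701
t: 52.8
eef_pos: [673.4, 58.4, 154.6]
tcp_rot: [-3.14, -0.002, 1.624]
ft_force: [0.4, 0.4, -0.6]
opening: 0.699
target [674.2  56.2  38.5] now [673.4  58.4 154.6] shift [ -2.4   0.9 116.1] turn -0.05 t 52.8 F [ 0.4  0.4 -0.6] open 0.6990386930966646
```

```bash
python3 -m pendant '[[-2,0.6,20,0],[-2,0.6,50,0],[-2,0.6,80,0],[-2,0.6,85,0],[-2,0.6,85,0]]'; python3 go.py mat 35 30.4 38.8
```

```text
t: 53.42
eef_pos: [674.2, 56.8, 70.2]
tcp_rot: [-3.14, -0.002, 1.624]
ft_force: [-0.4, 0.5, 0.8]
opening: 0.7
target [674.2  56.2  38.8] now [674.2  56.8  70.2] shift [-0.6  0.  31.4] turn -0.03 t 53.425 F [-0.4  0.5  0.8] open 0.70031661286645
```

```bash
python3 -m pendant '[[-0.5,0,8,0],[-0.5,0,18,0],[-0.5,0,27,0],[-0.5,0,30.7,0],[-0.5,0,30.7,0],[-0.5,0,30.7,0]]'; python3 -m pendant '[[0,0,0,0],[0,0,0,0],[0,0,0,0],[0,0,0,0],[0,0,0,0]]' 1;python3 go.py mat 35 30.4 38.8; python3 -m pendant '[[0,0,-15,0],[0,0,-45,0],[0,0,-80,0],[0,0,-110,0],[0,0,-120,0],[0,0,-120,0]]'; python3 go.py rail -116 0 158
```

```text
t: 54.18
eef_pos: [674.3, 56.4, 39.8]
tcp_rot: [-3.14, -0.002, 1.624]
ft_force: [-0.5, -0.5, 0.5]
opening: 0.7
t: 54.8
eef_pos: [674.4, 56.4, 39.9]
tcp_rot: [-3.141, -0.002, 1.624]
ft_force: [-0.5, -0.2, 1.5]
opening: 0.459
target [674.2  56.2  38.8] now [674.4  56.4  39.9] shift [-0.1 -0.2  1.1] turn -0.03 t 54.8 F [-0.5 -0.2  1.5] open 0.4587772002809079
t: 55.55
eef_pos: [674.5, 56.2, 160.2]
tcp_rot: [-3.141, -0.002, 1.624]
ft_force: [-0.6, -0.1, -1.2]
opening: 0.46
target [453.3 220.9 158. ] now [674.5  56.2 160.2] shift [ 176.3 -212.     2.5] turn 0.2 t 55.55 F [-0.6 -0.1 -1.2] open 0.4595764634969428
```

```bash
python3 -m pendant '[[20,-24,0,0],[52,-62,0,0],[86,-103,0,0],[118,-142,0,0],[150,-180,0,0],[170,-204,0,0],[176,-212,0,0],[176,-212,0,0]]'; python3 -m pendant '[[0,0,0,0],[0,0,0,0],[0,0,0,0]]';  python3 go.py rail -116 0 47
```

```text
t: 56.55
eef_pos: [453.3, 220.6, 160.1]
tcp_rot: [-3.141, -0.001, 1.625]
ft_force: [0.9, 0.0, -3.0]
opening: 0.464
t: 56.92
eef_pos: [453.7, 220.2, 159.9]
tcp_rot: [-3.14, -0.001, 1.624]
ft_force: [0.2, -0.1, -2.8]
opening: 0.458
target [453.3 220.9  47. ] now [453.7 220.2 159.9] shift [  0.5  -0.2 112.9] turn 0.19 t 56.925 F [ 0.2 -0.1 -2.8] open 0.45768197405899397
```

```bash
python3 -m pendant '[[0.7,-1,20,0],[0.7,-1,50,0],[0.7,-1,80,0],[0.7,-1,100,0],[0.7,-1,110,0],[0.7,-1,113,0],[0.7,-1,113,0],[0.7,-1,113,0]]';  python3 -m pendant '[[0,0,2,0.2],[0,0,4,0.2],[0,0,4,0.2],[0,0,4,0.2]]'; python3 go.py rail -53 0 43
```

```text
t: 57.92
eef_pos: [452.8, 221.1, 47.5]
tcp_rot: [-3.141, -0.002, 1.624]
ft_force: [-0.3, 0.5, -1.4]
opening: 0.461
t: 58.42
eef_pos: [452.8, 221.1, 43.5]
tcp_rot: [-3.141, -0.002, 1.621]
ft_force: [-0.2, -0.3, -1.0]
opening: 0.458
target [516.3 224.1  43. ] now [452.8 221.1  43.5] shift [-0.3 63.5  0.5] turn -0.0 t 58.425 F [-0.2 -0.3 -1. ] open 0.4581818918923878
```

```bash
python3 -m pendant '[[0,4,0.2,0],[0,13,0.2,0],[-0.1,24,0.2,0],[-0.2,36,0.2,0],[-0.3,48,0.2,0],[-0.3,58,0.2,0],[-0.3,63.7,0.2,0],[-0.3,63.7,0.2,0]]';  python3 -m pendant '[[0,0,0.7,0],[0,0,1.3,0],[0,0,1.6,0],[0,0,1.6,0]]'; python3 go.py rail -53 0 41.9
```

```text
t: 59.42
eef_pos: [516.7, 224.0, 43.2]
tcp_rot: [-3.142, -0.002, 1.621]
ft_force: [0.1, 0.7, -1.4]
opening: 0.459
t: 59.92
eef_pos: [516.5, 224.0, 41.9]
tcp_rot: [-3.141, -0.002, 1.621]
ft_force: [-1.8, -0.9, 2.6]
opening: 0.459
target [516.3 224.1  41.9] now [516.5 224.   41.9] shift [ 0.  -0.3 -0. ] turn -0.0 t 59.925 F [-1.8 -0.9  2.6] open 0.4593167522204529
```

```bash
python3 -m pendant '[[0,0,-0.3,0],[0,0,-0.3,0],[0,0,-0.3,0],[0,0,-0.3,0]]' 0.3; python3 -m pendant '[[0,0,-15,0],[0,0,-45,0],[0,0,-80,0],[0,0,-120,0],[0,0,-150,0],[0,0,-150,0]]';  python3 -m pendant '[[40,-10,0,0],[90,-20,0,0],[140,-30,0,0],[190,-40,0,0],[220,-50,0,0],[240,-60,0,0],[240,-60,0,0],[240,-60,0,0]]'
python3 - <<'E'
from h import *
S=snap('side','s17');T=snap('top','t17')
print(env.state()['eef_pos'],env.state()['ft_force'])
for q in ['beaker','bottle','filter_mount','iris_mount','lens_mount']:
  for n,p in(('T',T),('S',S)):
    for d in vision.find_in(p,q)[:2]: print(n,q,round(d['confidence'],2),np.round(world(p,d['at'])))
a=cv2.imread('pics/s17.png')[150:320,230:410]
cv2.imwrite('pics/s17c.png',cv2.convertScaleAbs(cv2.resize(a,None,fx=4.4,fy=3.5,interpolation=cv2.INTER_CUBIC),alpha=1.5))
a=cv2.imread('pics/t17.png')[180:330,240:490]
cv2.imwrite('pics/t17c.png',cv2.convertScaleAbs(cv2.resize(a,None,fx=3.2,fy=3.2,interpolation=cv2.INTER_CUBIC),alpha=1.6))
a=cv2.imread('pics/t17.png')[183:268,400:460]
cv2.imwrite('pics/t17d.png',cv2.convertScaleAbs(cv2.resize(a,None,fx=7,fy=7,interpolation=cv2.INTER_CUBIC),alpha=1.6))
E
```

```text
t: 60.42
eef_pos: [516.5, 224.0, 42.1]
tcp_rot: [-3.141, -0.002, 1.621]
ft_force: [0.1, 0.1, -0.5]
opening: 0.696
t: 61.18
eef_pos: [517.3, 224.1, 195.1]
tcp_rot: [3.137, -0.003, 1.621]
ft_force: [0.1, -0.1, -1.1]
opening: 0.698
t: 62.18
eef_pos: [445.7, 459.9, 195.4]
tcp_rot: [3.137, -0.002, 1.62]
ft_force: [1.4, -1.6, -0.0]
opening: 0.697
[445.96956764 459.76909051 195.6077342 ] [-0.96219343  0.54925783 -0.64973724]
T beaker 0.9 [ 535. -268.   21.]
S beaker 0.66 [ 539. -269.   58.]
T bottle 0.58 [769.  52.  45.]
S bottle 0.66 [769.  64.  27.]
T filter_mount 0.77 [ 660. -163.   53.]
S filter_mount 0.49 [ 660. -144.   52.]
T iris_mount 0.72 [571. 224.  62.]
S iris_mount 0.81 [572. 241.  48.]
S iris_mount 0.23 [513. 243.  50.]
T lens_mount 0.69 [561. 469.  42.]
T lens_mount 0.51 [511. 222.  60.]
S lens_mount 0.72 [514. 242.  48.]
S lens_mount 0.63 [559. 481.  35.]
```

View pics/s17c.png

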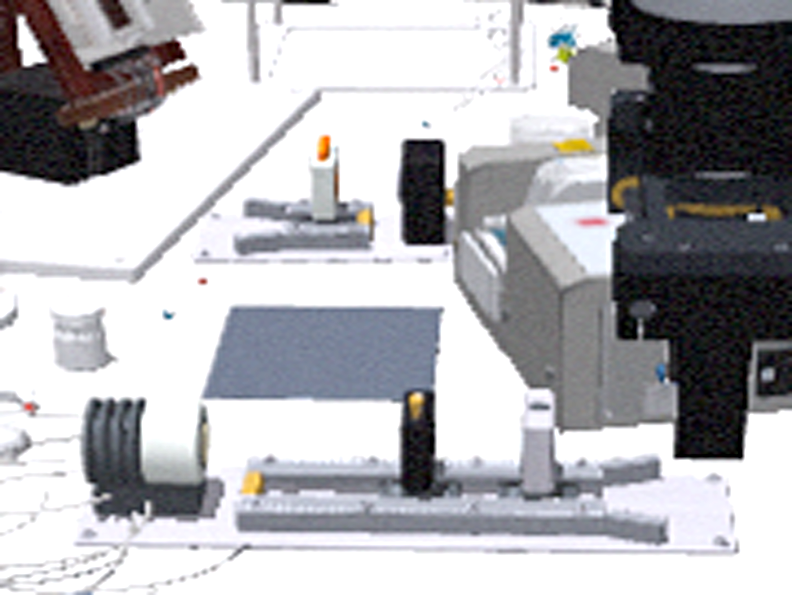

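View pics/t17c.png

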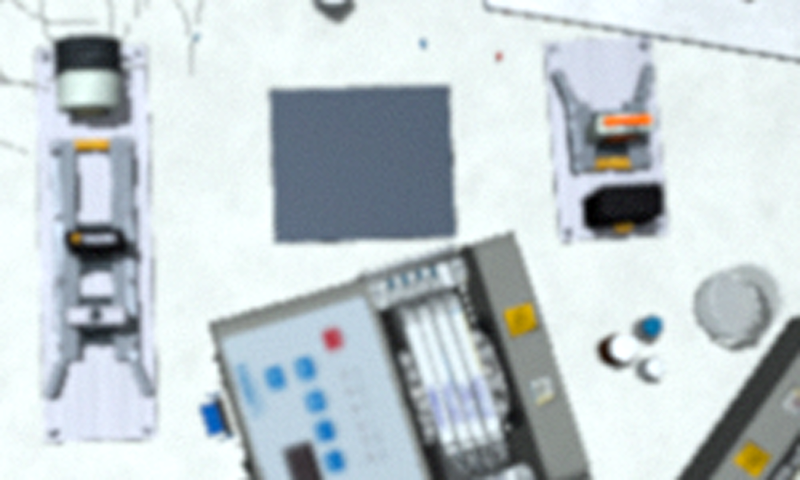

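View pics/t17d.png

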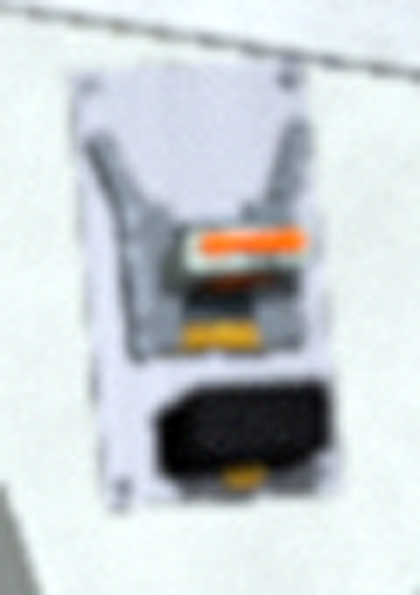

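Run:
```python
from ov import *
w=atz(cams['T'],(436,217.7),78); d=w[:2]-DP[:2]; c,s=np.cos(DP[2]),np.sin(DP[2]); print(w,'dock',c*d[0]+s*d[1],-s*d[0]+c*d[1])
st=atz(cams['T'],(400+221/7,183+328/7),19); d=st[:2]-DP[:2]; print('stop top near edge',c*d[0]+s*d[1])
a=cv2.imread('pics/side0.png');b=cv2.imread('pics/side17.png') if 0 else cv2.imread('pics/s17.png')
for n,x in(('lens',342),('iris',316)):
    t=a[258:296,x:x+18]; r=cv2.matchTemplate(b[248:306,x-10:x+28],t,cv2.TM_CCOEFF_NORMED); print(n,cv2.minMaxLoc(r)[1::2],'null=(10,10)')
```

```text
[ 665.03635437 -165.36506928   78.        ] dock 2.4265468202854 1.759960040823147
stop top near edge 22.401127423665635
lens (0.9481295943260193, (10, 10)) null=(10,10)
iris (0.9826739430427551, (10, 10)) null=(10,10)
```

Every check agrees, the gripper is clear of everything, and I am handing the job in.

```bash
python3 -m pendant '[[0,0,0,0],[0,0,0,0]]'; python3 -c "
from cell import job
print(job.job_done())"
```

```text
t: 63.12
eef_pos: [445.4, 460.8, 195.5]
tcp_rot: [3.137, -0.003, 1.621]
ft_force: [0.3, -0.4, 1.0]
opening: 0.701
the job is handed in; nothing more can be done
None
```

The job is done and handed in at about 63 s, though no verdict came back. I drew the lens and then the iris out through the rail's mouth and stood both on the mat. I slid the filter into the dock until it met the brass stop at about 4.5 N, then slid the iris and the lens back.

**Last checks, all before hand-in:**
- **Filter:** upright and seated, at dock x about 2.4 mm (home is 3) and y about 1.8 mm.
- **Lens and iris:** matched against the first side picture, both show zero pixel shift (a pixel is about 2 mm). Each was set down with the gripper within about 0.2 mm of where it first took hold.
- **Beaker and bottle:** both cameras find them within about 5 mm of where they started.
- **Robot:** clear of everything, with no contact force.

**Disagreements and detours:**
- **Side camera:** the two cameras disagreed at desk level. The side view showed things 2 to 3 pixels lower than the positions measured from the top view. I used the top view, and the grasps and contact heights bore it out.
- **Filter set down once:** on the way to the dock I stood the filter briefly on the bare desk. I gripped it again 5 mm off centre and turned it about 5° while lowering, so that the gripper's body cleared the sloping board of the red apparatus. No contact showed there.

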